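# Clamp a cemented sole in the screw press

## Robot

A 6-joint arm with a two-finger parallel gripper is mounted at the origin on the work surface. World frame = base frame: x ahead of the robot, y to its left, z up, the work surface at z = 0. Lengths are in mm, angles in degrees, forces in N, time in s.
With the tool pointing down it reaches from about 300 to 850 mm from the base axis. Payload 4.2 kg.
Tool frame: the origin (TCP) lies midway between the tips of the shut fingers; the grasp point (between the pads) lies env.grip_depth behind it (env.grip_depth is the distance from the TCP to the grasp point, in mm); z points along the fingers, y is the direction in which the jaws open and shut (so a half turn about z gives the same grasp; the last joint's range is limited). The gripper opens to 91 mm and grips with 3 to 60 N. Pads are 32 mm wide; open, the fingers measure 118 mm over their backs; the gripper's body (76 mm by 178 mm) begins 60 mm behind the grasp point.
Start: joints at [-75.63, 18.312, 89.639, -0, 72.044, -1.146], TCP at [153.816, -554.061, 213.976] pointing down, gripper open.
Joint ranges: [-177.97, 177.97], [-48.28, 115.42], [12.27, 149.76], [-77.06, 257.06], [2.81, 150.46], [-146.56, 146.56]. Speed limits (degrees/s): [147.25, 147.25, 180, 180, 180, 180].

## Interface

Orientations are given as [roll, pitch, yaw] about the fixed x, y, z axes, in that order (R = Rz(yaw) Ry(pitch) Rx(roll)).
In Python, from workcell import env, cams, spotter gives the robot as it stands.
- The arm moves only by the tool apply_moves, never from a script. Its argument "plan" is a list of rows, each an object with "jaw": the closure, from 0 (fully open) to 1 (shut); "delta_pos": the shift along the tool's x, y, z in mm, a list of three; "spin": the turn about the tool's z in rad. In form: [{"jaw": jaw, "delta_pos": [dx, dy, dz], "spin": spin}, ...]. A call has exactly 8 rows; each row is the pose to reach, as a shift and turn from the pose measured when the call began, along the tool's axes at that moment; what a row does not reach only later rows make up. A row lasts 1/8 s, in which the tool goes at most 62.5 mm and 10.7 degrees, less where a joint would pass 70% of its speed; a pose out of reach is approached as far as the arm can. A call with a gripper value outside its range is refused whole. The fingers move at their own pace and stop on an object; "squeeze" is the grip in N (left out, the last holds). Time passes only in rows, so rows that repeat a pose let the fingers close, or fill a call up. It gives the time, the measured TCP pose, the force and the opening at its end, in the units of the state.
- env.state(): the state, without advancing time (a new reading comes with each control period).
- cams.grab_frame(name): name is "scene" or "top" or "wrist"; returns the picture (480x640x3 uint8, red, green, blue); there is no depth.
- cams.calibration(name): a dict with "camera_matrix" (3x3 intrinsics, pixels), "rvec" (rotation vector, rad) and "tvec" (3), from world to camera coordinates, as OpenCV has them. Camera axes: x right, y down, z forward; pixel columns grow to the right and rows downward; lengths in mm; the calibration is good to about 2 mm. The wrist camera is an equidistant fisheye: a pixel r from the principal point sees the ray r / f radians off the axis. A picture is of the moment at which its call begins: read the wrist's pose just before it. calibration takes no time and is no camera call; for the wrist camera it gives the pose at the moment of the call.
- env.job_done(): hands the job in, once; it reports no verdict.
Trained networks look in the newest picture that a camera, given by its name, has taken for a name from the list of things; names that differ only in an ending like _2 or _b are one class to them, and where a whole thing is asked for, a point or a joint stands for the part that bears it (a point fixed in the world has none). Each returns a list of dicts, best first, with "confidence" (0 to 1); they miss things now and then, are a little off and sometimes report something else, mostly with a low value. They report only what shows in the picture. A call takes as long as a camera call.
- spotter.masks_of(camera, target): "region" (480x640 bool, what is visible of it) and "extent" ([left, top, right, bottom] in pixels, round what is visible of it).
The state is a dict: "time_s": time; "qpos": joint angles; "qvel": joint speeds; "effort": joint torques, N m; "ee_pos": TCP position; "ee_rot": TCP orientation; "force": force on the tool from outside, world axes, zero at the start; "torque": the same for the moment, N m; "gripper_width": finger opening in mm.
Only numpy, scipy, OpenCV 4.12 (cv2) and the standard library are available. Lean on these libraries where they do the work, as an engineer would, in place of code of your own. Each camera call takes 0.05 s, during which the arm holds its last target.

## Task

A freshly cemented sole lies in the green screw press. Swing the red folding handle of the handwheel fully upright, wind the wheel clockwise (seen from above) with it until the platen bears firmly on the sole, a steady pull of about 13 N along the handle's path, without over-tightening and crushing the sole. Then fold the handle flat again, leaving the press clamped and everything else on the bench where it is.

Things in the scene. Friction and masses are not known exactly. Their poses are not given: they have to be found in the camera images.
- press: The green bench screw press, bolted down: base 320 x 300 mm (x, y), two steel columns at y = +-115 mm, a crosshead between them at 132 to 185 mm height. Origin: centre of the base's underside on the bench, below the screw; z up. The sole lies along x on the bed under the platen; how high it stands differs by several millimetres from job to job and is not measured.
- wheel_centre (a point): Point on the handwheel's vertical axis, level with the handle's pivot. The wheel is a black ring of 85 mm radius (bar 16 mm thick, centre plane 22 mm below this point) with three spokes and a hub of 24 mm radius, tops 20 mm below this point. It sits on a screw and sinks 10 mm per clockwise turn, handle and all; at the start this point is 245 to 262 mm above the bench.
- handle_pivot (a point): Pivot pin of the folding handle, on the wheel's rim, 85 mm from the wheel's axis, level with wheel_centre; it goes round with the wheel. The pin is horizontal, along the rim (tangential).
- handle_grip (a point): Point on the handle's axis, 55 mm from the pivot, 25 mm short of the free end. The handle is a red round grip, 22 mm diameter, from 19 to 80 mm from the pivot, that spins freely about its own axis. Folded, it lies flat from the pivot to the wheel's axis, its underside 7 mm above the hub; upright, it points straight up. x axis: along the handle from free end to pivot.
- handle (a joint): Fold angle of the handle in rad: 0 = folded flat over the wheel, 1.571 = upright, against its stop (it cannot go farther outward). It swings in the vertical plane through the wheel's axis, on a stiff pivot (about 2 N at the grip), and stays where it is left.
- wheel: The handwheel with screw and handle. Origin on its axis in the rim's plane, x towards the pivot. Free, it turns with 1 to 2 N at the upright handle. Once the platen bears on the sole the pull rises by about 0.7 N per 0.1 rad; a good clamp is 10 to 16 N, tangential at the handle, felt while turning (the screw holds itself, so a resting handle shows no pull); above about 19 N the sole is crushed.
- platen: The steel pressing plate, 250 x 96 x 16 mm, guided on the columns and pushed down by the screw's ball end. Origin: centre of its underside, on the screw's axis.
- tin_centre (a point): Centre of the aluminium eyelet tin with a brass lid, 46 mm diameter, 30 mm high, standing on a corner of the press base. Leave alone.
- brush_centre (a point): Centre of the cement brush, 190 mm long, lying on the bench beside the press. Leave alone.
- shoe_centre (a point): Centre of a blue low shoe with a white sole, 280 mm long, 95 mm high. Leave alone.
- last_centre (a point): Centre of a green shoe last, 265 mm long, 95 mm high. Leave alone.
- jar_centre (a point): Centre of an amber glass cement jar with a black cap, 68 mm diameter, 95 mm high. Leave alone.
- spool_centre (a point): Centre of a white thread spool, 48 mm diameter, 80 mm high. Leave alone.
- hammer_centre (a point): Point near the centre of mass of a hammer, 260 mm long, lying on the bench. Leave alone.
- tape_centre (a point): Centre of a roll of tan tape lying flat, 104 mm diameter, 25 mm high. Leave alone.

How it is judged (in metres and radians):
On the way, in this order (a step that is already met when the one before it is completed fails the run):
1. the handle is swung fully upright (value of joint handle above 1.42 rad), for 0.2 s.
2. with the handle upright, the wheel is wound down until the platen presses firmly on the sole (value of joint handle above 1.2 rad and contact force between wheel and platen above 170 N), for 0.2 s.
At the end, for the whole second after the job is handed in: The handle lies folded flat (within 0.12 rad), the screw still presses the platen on the sole with 170 to 450 N and the wheel is at rest (value of joint handle below 0.12 rad and contact force between wheel and platen between 170 and 450 N and angular speed of wheel below 0.1 rad/s); the robot touches nothing.
It fails at once if the sole is crushed: the screw pushes the platen with more than 450 N (contact force between wheel and platen above 450 N).
It fails at once if a bystander is moved by more than 30 mm (distance of any of tin_centre, brush_centre, shoe_centre, last_centre, jar_centre, spool_centre, hammer_centre, tape_centre from where it was at the start of the episode above 0.03 m).
It also fails if it takes over 72 s, if anything falls off the work surface, if the arm or the gripper's body presses on something with over 40 N, if the wrist force passes 120 N, or if a joint passes its speed limit or range.

## Working session

There is one attempt and no reset: what is moved stays moved. The work goes in short steps, Python scripts to look and compute and a tool call to move; the robot and the scene stay as the last step left them, time stands still between calls to the robot, and variables do not carry over. Pictures are saved under pics/ and viewed, and the job is handed in when it is done.

Besides the shell and the picture viewer there is one more tool, called after "Call:" as a command line: name --argument value ..., lists and objects as JSON in quotes. apply_moves: Moves the arm, as the interface text tells. Its arguments: {"type":"object","properties":{"plan":{"type":"array"},"squeeze":{"type":"number"}},"required":["plan"]}

```bash
mkdir -p pics; ls; python3 - <<'E'
from workcell import env,cams,spotter
import cv2
print(env.state(), env.grip_depth)
for n in ["scene","top"]:
    im=cams.grab_frame(n); cv2.imwrite(f"pics/{n}0.png",im[:,:,::-1])
    print(n,cams.calibration(n))
    for t in ["handle_grip","wheel","press","tin_centre"]:
        for d in spotter.masks_of(n,t)[:2]: print(t,d["confidence"],d["extent"])
E
```

```text
pics
{'time_s': 0.0, 'qpos': array([-7.56306381e+01,  1.83527904e+01,  8.97075646e+01,  7.13974683e-04,
        7.20427145e+01, -1.14518368e+00]), 'qvel': array([ 0.0242591 ,  0.06271415,  0.02735947, -0.0237002 ,  0.0106659 ,
       -0.05403599]), 'effort': array([-2.67892086e-03, -4.12458980e+01, -2.31973118e+01,  7.25192553e-02,
        4.57534462e-02, -1.36464464e-04]), 'ee_pos': array([ 153.68824459, -553.55289763,  213.1009047 ]), 'ee_rot': array([-1.79896965e+02, -2.73859740e-03,  1.55143224e+01]), 'force': array([-0.58233058, -0.32966486, -0.92991559]), 'torque': array([ 0.00202814, -0.01333147,  0.00291407]), 'gripper_width': 91.47890079633952} 18.8
scene {'camera_matrix': array([[501.48315746,   0.        , 319.4939499 ],
       [  0.        , 501.48315746, 245.87397331],
       [  0.        ,   0.        ,   1.        ]]), 'rvec': array([ 1.31770593,  2.16584925, -0.9918156 ]), 'tvec': array([ 264.97441614, -177.17273963, 1859.3328249 ])}
handle_grip 0.61 [321.4, 222.9, 333.8, 245.7]
wheel 0.58 [298.3, 212.5, 363.3, 256.5]
press 0.97 [255.6, 207.0, 404.9, 341.2]
tin_centre 0.78 [378.3, 273.5, 393.4, 289.9]
top {'camera_matrix': array([[503.68215897,   0.        , 326.06497223],
       [  0.        , 503.68215897, 237.45950534],
       [  0.        ,   0.        ,   1.        ]]), 'rvec': array([ 2.18932656, -2.02364577,  0.21973849]), 'tvec': array([ -21.73464184,  566.61245778, 1335.66592464])}
handle_grip 0.73 [323.5, 202.7, 332.2, 237.5]
wheel 0.62 [289.5, 201.3, 367.4, 279.4]
press 0.69 [256.1, 184.0, 402.1, 333.5]
press 0.6 [321.8, 204.0, 334.5, 238.6]
tin_centre 0.74 [262.2, 259.7, 276.6, 279.1]
```

View pics/scene0.png

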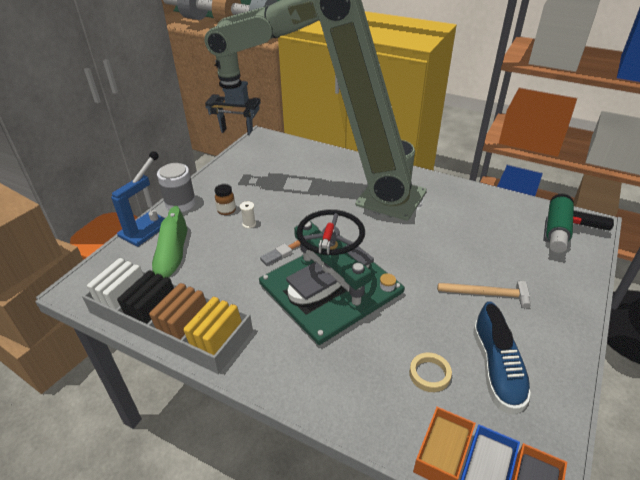

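View pics/top0.png

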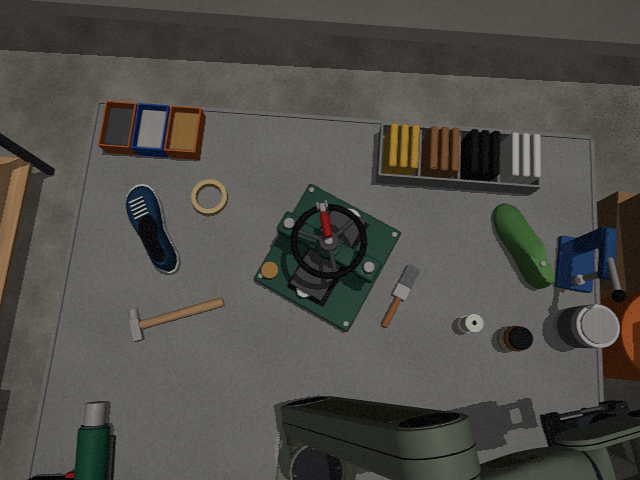

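```bash
cat > h.py <<'E'
import numpy as np, cv2
from workcell import env,cams,spotter
def proj(n,P):
    c=cams.calibration(n)
    return cv2.projectPoints(np.asarray(P,float).reshape(-1,3),c["rvec"],c["tvec"],c["camera_matrix"],None)[0].reshape(-1,2)
E
python3 - <<'E'
from h import *
from scipy.optimize import least_squares
obs={}; hd={}
for n in ["scene","top"]:
    im=cams.grab_frame(n)
    d=spotter.masks_of(n,"wheel")[0]
    m=d["region"].astype(np.uint8)
    cs=np.vstack(cv2.findContours(m,cv2.RETR_EXTERNAL,cv2.CHAIN_APPROX_NONE)[0])
    obs[n]=cv2.convexHull(cs)[:,0].astype(float)
    r=im.astype(int); red=(r[...,0]>120)&(r[...,1]<70)&(r[...,2]<70)
    x0,y0,x1,y1=map(int,d["extent"]); mm=np.zeros_like(red); mm[y0-8:y1+8,x0-8:x1+8]=1; red&=mm
    ys,xs=np.nonzero(red); pts=np.c_[xs,ys].astype(float); c=pts.mean(0); v=np.linalg.svd(pts-c)[2][0]; t=(pts-c)@v
    hd[n]=(c,c+v*t.min(),c+v*t.max()); print(n,len(pts),hd[n])
    o=im[:, :,::-1].copy(); cv2.polylines(o,[obs[n].astype(np.int32).reshape(-1,1,2)],True,(0,255,255),1)
    cv2.imwrite(f"pics/w_{n}.png",cv2.resize(o[y0-40:y1+60,x0-50:x1+50],None,fx=4,fy=4,interpolation=cv2.INTER_CUBIC))
# handle triangulate
P={n:cams.calibration(n) for n in obs}
M={n:P[n]["camera_matrix"]@np.c_[cv2.Rodrigues(P[n]["rvec"])[0],P[n]["tvec"]] for n in P}
X=cv2.triangulatePoints(M["scene"],M["top"],hd["scene"][0].reshape(2,1),hd["top"][0].reshape(2,1)); print("red centre",(X[:3]/X[3]).T)
a=np.linspace(0,2*np.pi,720)
def res(p):
    out=[]
    for n in obs:
        # silhouette of torus: hull of samples
        b=np.linspace(0,2*np.pi,12,endpoint=False); A,B=np.meshgrid(a[::4],b)
        R=85+8*np.cos(B); Q=np.c_[(p[0]+R*np.cos(A)).ravel(),(p[1]+R*np.sin(A)).ravel(),(p[2]-22+8*np.sin(B)).ravel()]
        h=cv2.convexHull(proj(n,Q).astype(np.float32))
        out+= [cv2.pointPolygonTest(h,(float(u),float(v)),True) for u,v in obs[n]]
    return np.array(out)
s=least_squares(res,[500,0,250],loss="soft_l1",diff_step=1e-3); print(s.x,np.abs(res(s.x)).mean(), s.cost)
E
```

```text
scene 118 (array([327.92372881, 230.95762712]), array([331.2034881 , 222.68424436]), array([324.84243007, 238.73038167]))
top 70 (array([326.22857143, 223.85714286]), array([323.94543385, 212.01051625]), array([328.24840954, 234.33757475]))
red centre [[556.66308554  22.31070412 260.8238325 ]]
[522.63867981  13.65819916 256.7598697 ] 0.5741497118558833 13.712908362427966
```

```bash
python3 - <<'E'
from h import *
c=np.array([522.6,13.7,256.8])
for n in ["scene","top"]:
    im=cv2.imread(f"pics/{n}0.png")
    a=np.linspace(0,2*np.pi,60)
    S=4
    im=cv2.resize(im,None,fx=S,fy=S,interpolation=cv2.INTER_CUBIC)
    for R,dz,col in((93,-22,(0,255,255)),(77,-22,(255,255,0)),(24,-20,(255,0,255))):
        q=proj(n,np.c_[c[0]+R*np.cos(a),c[1]+R*np.sin(a),0*a+c[2]+dz])*S
        cv2.polylines(im,[q.astype(np.int32).reshape(-1,1,2)],True,col,1)
    th=np.arctan2(22.3-13.7,556.7-522.6); print(np.degrees(th))
    for r in(5,30,66,85): cv2.circle(im,tuple(int(v) for v in proj(n,[c[0]+r*np.cos(th),c[1]+r*np.sin(th),c[2]])[0]*S),4,(0,255,0),1)
    u,v=(proj(n,c)[0]*S).astype(int); cv2.imwrite(f"pics/z_{n}.png",im[v-250:v+250,u-300:u+300])
E
```

```text
14.15478629087717
14.15478629087717
```

View pics/z_scene.png

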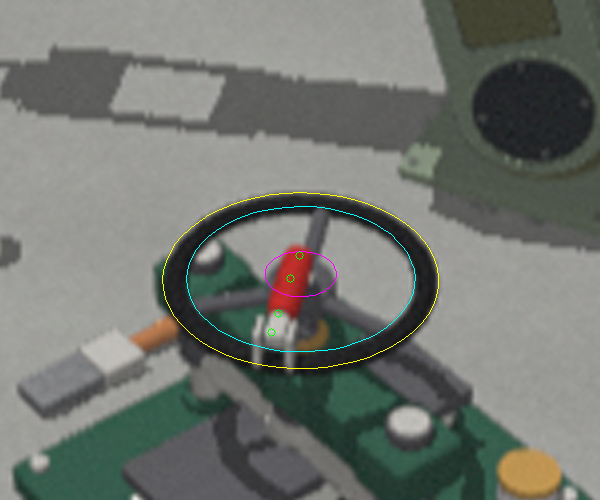

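View pics/z_top.png

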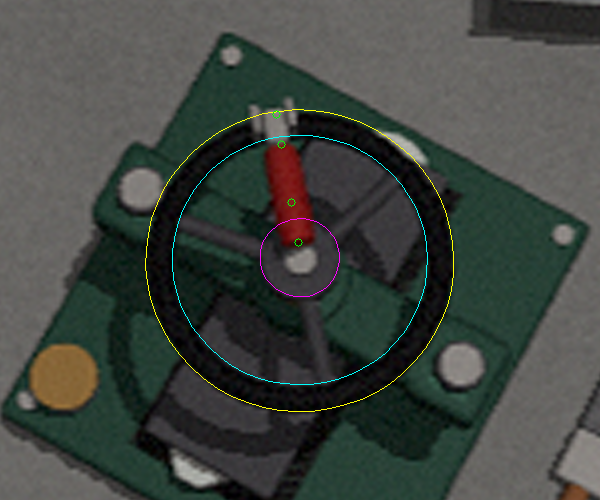

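```bash
cat >> h.py <<'E'
from scipy.spatial.transform import Rotation as Ro
import json
def rows(wps,yaws,jaw):
    s=env.state(); R=Ro.from_euler("xyz",s["ee_rot"],degrees=True)
    jaw=[jaw]*len(wps) if np.isscalar(jaw) else jaw
    o=[]
    for w,y,j in zip(wps,yaws,jaw):
        d=R.inv().apply(np.array(w)-s["ee_pos"])
        dy=(y-s["ee_rot"][2]+180)%360-180
        o.append({"jaw":j,"delta_pos":[round(float(v),1) for v in d],"spin":round(float(np.radians(-dy)),3)})
    print(json.dumps(o)); print(s["time_s"],s["ee_pos"].round(1),s["ee_rot"].round(2),s["force"].round(1),s["gripper_width"])
E
python3 - <<'E'
from h import *
rows([(154,-554,330)]*1+[(551.7,21.1,320)]*7,[15.5]*2+[14.3]*6,0.4)
rows([(551.7,21.1,320)]*6+[(551.7,21.1,241)]*2,[14.3]*8,0.4)
E
```

```text
[{"jaw": 0.4, "delta_pos": [0.2, 0.0, -116.0], "spin": 0.0}, {"jaw": 0.4, "delta_pos": [537.2, -447.8, -106.1], "spin": 0.0}, {"jaw": 0.4, "delta_pos": [537.2, -447.8, -106.1], "spin": 0.021}, {"jaw": 0.4, "delta_pos": [537.2, -447.8, -106.1], "spin": 0.021}, {"jaw": 0.4, "delta_pos": [537.2, -447.8, -106.1], "spin": 0.021}, {"jaw": 0.4, "delta_pos": [537.2, -447.8, -106.1], "spin": 0.021}, {"jaw": 0.4, "delta_pos": [537.2, -447.8, -106.1], "spin": 0.021}, {"jaw": 0.4, "delta_pos": [537.2, -447.8, -106.1], "spin": 0.021}]
0.7 [ 153.8 -554.1  214. ] [179.99  -0.    15.51] [0.7 0.1 0.4] 91.19449775941001
[{"jaw": 0.4, "delta_pos": [537.2, -447.8, -106.1], "spin": 0.021}, {"jaw": 0.4, "delta_pos": [537.2, -447.8, -106.1], "spin": 0.021}, {"jaw": 0.4, "delta_pos": [537.2, -447.8, -106.1], "spin": 0.021}, {"jaw": 0.4, "delta_pos": [537.2, -447.8, -106.1], "spin": 0.021}, {"jaw": 0.4, "delta_pos": [537.2, -447.8, -106.1], "spin": 0.021}, {"jaw": 0.4, "delta_pos": [537.2, -447.8, -106.1], "spin": 0.021}, {"jaw": 0.4, "delta_pos": [537.2, -447.8, -27.1], "spin": 0.021}, {"jaw": 0.4, "delta_pos": [537.2, -447.8, -27.1], "spin": 0.021}]
0.7 [ 153.8 -554.1  214. ] [179.99  -0.    15.51] [0.7 0.1 0.4] 91.19449775941001
```

Call:
apply_moves --plan '[{"jaw":0.4,"delta_pos":[0,0,-62],"spin":0},{"jaw":0.4,"delta_pos":[0,0,-112],"spin":0},{"jaw":0.4,"delta_pos":[537.2,-447.8,-106],"spin":0.02},{"jaw":0.4,"delta_pos":[537.2,-447.8,-106],"spin":0.02},{"jaw":0.4,"delta_pos":[537.2,-447.8,-106],"spin":0.02},{"jaw":0.4,"delta_pos":[537.2,-447.8,-106],"spin":0.02},{"jaw":0.4,"delta_pos":[537.2,-447.8,-106],"spin":0.02},{"jaw":0.4,"delta_pos":[537.2,-447.8,-106],"spin":0.02}]' --squeeze 30

```text
time_s: 1.7
ee_pos: [367.9, -243.9, 323.0]
ee_rot: [179.9, -0.0, 14.3]
force: [0.8, -0.0, -0.1]
gripper_width: 54.4
```

```bash
python3 - <<'E'
from h import *
rows([(551.7,21.1,310)]*8,[14.3]*8,0.4)
E
```

```text
[{"jaw": 0.4, "delta_pos": [243.7, -211.2, 13.0], "spin": 0.001}, {"jaw": 0.4, "delta_pos": [243.7, -211.2, 13.0], "spin": 0.001}, {"jaw": 0.4, "delta_pos": [243.7, -211.2, 13.0], "spin": 0.001}, {"jaw": 0.4, "delta_pos": [243.7, -211.2, 13.0], "spin": 0.001}, {"jaw": 0.4, "delta_pos": [243.7, -211.2, 13.0], "spin": 0.001}, {"jaw": 0.4, "delta_pos": [243.7, -211.2, 13.0], "spin": 0.001}, {"jaw": 0.4, "delta_pos": [243.7, -211.2, 13.0], "spin": 0.001}, {"jaw": 0.4, "delta_pos": [243.7, -211.2, 13.0], "spin": 0.001}]
1.7 [ 367.9 -243.9  323. ] [ 1.7994e+02 -4.0000e-02  1.4350e+01] [ 0.8 -0.  -0.1] 54.363580111159806
```

Call:
apply_moves --plan '[{"jaw":0.4,"delta_pos":[243.7,-211.2,13],"spin":0},{"jaw":0.4,"delta_pos":[243.7,-211.2,13],"spin":0},{"jaw":0.4,"delta_pos":[243.7,-211.2,13],"spin":0},{"jaw":0.4,"delta_pos":[243.7,-211.2,13],"spin":0},{"jaw":0.4,"delta_pos":[243.7,-211.2,13],"spin":0},{"jaw":0.4,"delta_pos":[243.7,-211.2,13],"spin":0},{"jaw":0.4,"delta_pos":[243.7,-211.2,13],"spin":0},{"jaw":0.4,"delta_pos":[243.7,-211.2,13],"spin":0}]'

```text
time_s: 2.7
ee_pos: [551.0, 19.8, 310.4]
ee_rot: [179.9, -0.0, 14.3]
force: [0.4, 0.3, -0.2]
gripper_width: 54.5
```

```bash
python3 - <<'E'
from h import *
for n in("wrist","scene"):
    im=cams.grab_frame(n); 
    cv2.imwrite(f"pics/{n}1.png",im[:,:,::-1] if n=="wrist" else cv2.resize(im[150:330,230:430,::-1],None,fx=3.3,fy=3.3))
c=cams.calibration("wrist"); print(c)
rows([(551.7,21.1,241)]*8,[14.3]*8,0.4)
E
```

```text
{'camera_matrix': array([[371.64829954,   0.        , 324.64263009],
       [  0.        , 371.64829954, 243.92793406],
       [  0.        ,   0.        ,   1.        ]]), 'rvec': array([-2.29000957,  1.78012251,  0.26109453]), 'tvec': array([-117.68610592,  457.38011712,  639.42002126])}
[{"jaw": 0.4, "delta_pos": [0.9, -1.3, 69.5], "spin": -0.001}, {"jaw": 0.4, "delta_pos": [0.9, -1.3, 69.5], "spin": -0.001}, {"jaw": 0.4, "delta_pos": [0.9, -1.3, 69.5], "spin": -0.001}, {"jaw": 0.4, "delta_pos": [0.9, -1.3, 69.5], "spin": -0.001}, {"jaw": 0.4, "delta_pos": [0.9, -1.3, 69.5], "spin": -0.001}, {"jaw": 0.4, "delta_pos": [0.9, -1.3, 69.5], "spin": -0.001}, {"jaw": 0.4, "delta_pos": [0.9, -1.3, 69.5], "spin": -0.001}, {"jaw": 0.4, "delta_pos": [0.9, -1.3, 69.5], "spin": -0.001}]
2.8 [551.1  19.7 310.5] [ 1.7992e+02 -7.0000e-02  1.4230e+01] [ 0.  -0.3 -0.9] 54.85210284840738
```

View pics/wrist1.png

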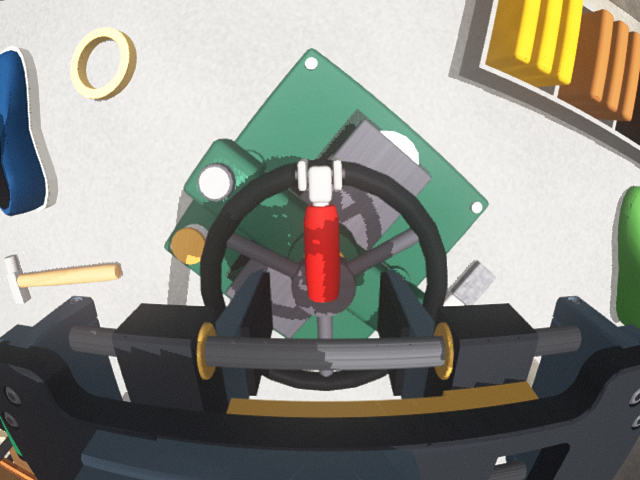

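View pics/scene1.png

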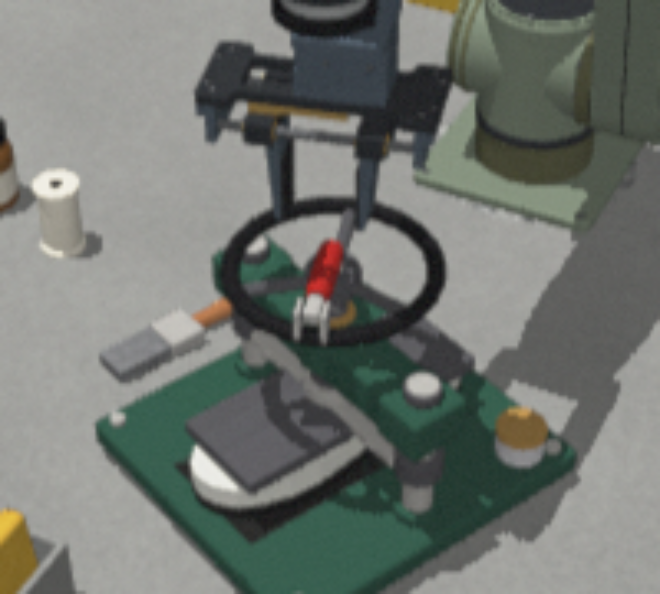

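```bash
python3 - <<'E'
from h import *
from scipy.optimize import least_squares
c=cams.calibration("wrist"); K=c["camera_matrix"]; R=cv2.Rodrigues(c["rvec"])[0]
def pw(P): return cv2.fisheye.projectPoints(np.asarray(P,float).reshape(-1,1,3),np.asarray(c["rvec"],float).reshape(3,1),np.asarray(c["tvec"],float).reshape(3,1),K,np.zeros(4))[0].reshape(-1,2)
im=cv2.imread("pics/wrist1.png")
ce=np.array([522.6,13.7,256.8]); a=np.radians(np.arange(0,360,3))
for R_,dz,col in((93,-22,(0,255,255)),(77,-22,(255,255,0)),(24,-20,(255,0,255))):
    q=pw(np.c_[ce[0]+R_*np.cos(a),ce[1]+R_*np.sin(a),0*a+ce[2]+dz])
    cv2.polylines(im,[q.astype(np.int32).reshape(-1,1,2)],True,col,1)
th=np.radians(14.3)
for r in (5,30,66,85): 
    u=pw([ce[0]+r*np.cos(th),ce[1]+r*np.sin(th),ce[2]])[0]; cv2.circle(im,(int(u[0]),int(u[1])),4,(0,255,0),1)
cv2.imwrite("pics/wrist1o.png",im)
E
```

```text
Traceback (most recent call last):
cv2.error: OpenCV(4.12.0) /io/opencv/modules/calib3d/src/fisheye.cpp:83: error: (-215:Assertion failed) _tvec.getMat().isContinuous() && _rvec.getMat().isContinuous() in function 'projectPoints'
```

```bash
cat >> h.py <<'E'
def pw(P,c=None):
    c=c or cams.calibration("wrist"); K=c["camera_matrix"]
    p=np.asarray(P,float).reshape(-1,3)@cv2.Rodrigues(c["rvec"])[0].T+c["tvec"]
    rr=np.hypot(p[:,0],p[:,1]); t=np.arctan2(rr,p[:,2])
    return np.c_[K[0,2]+K[0,0]*t*p[:,0]/rr,K[1,2]+K[1,1]*t*p[:,1]/rr]
E
python3 - <<'E'
from h import *
im=cv2.imread("pics/wrist1.png")
ce=np.array([522.6,13.7,256.8]); a=np.radians(np.arange(0,360,3))
for R_,dz,col in((93,-22,(0,255,255)),(77,-22,(255,255,0)),(24,-20,(255,0,255))):
    q=pw(np.c_[ce[0]+R_*np.cos(a),ce[1]+R_*np.sin(a),0*a+ce[2]+dz])
    cv2.polylines(im,[q.astype(np.int32).reshape(-1,1,2)],True,col,1)
th=np.radians(14.3)
for r in (5,30,66,85): 
    u=pw([ce[0]+r*np.cos(th),ce[1]+r*np.sin(th),ce[2]])[0]; cv2.circle(im,(int(u[0]),int(u[1])),4,(0,255,0),1)
cv2.imwrite("pics/wrist1o.png",cv2.resize(im[130:430,160:480],None,fx=2,fy=2))
E
```

```text
(no output)
```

View pics/wrist1o.png

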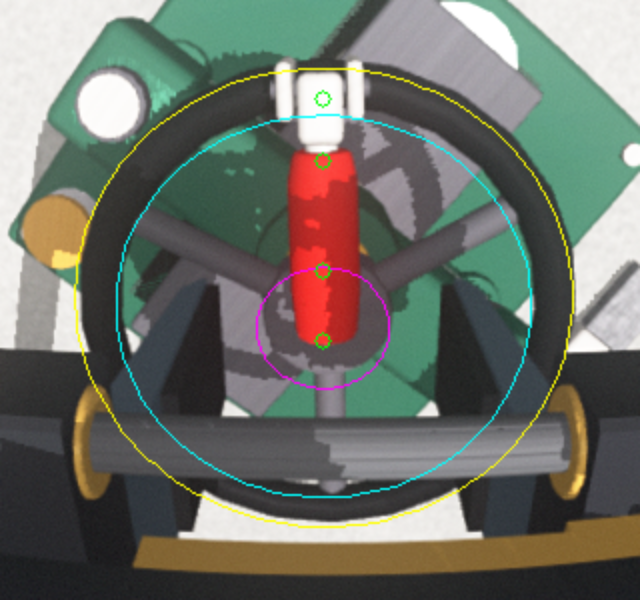

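Call:
apply_moves --plan '[{"jaw":0.4,"delta_pos":[0.5,-1,35],"spin":0},{"jaw":0.4,"delta_pos":[0.5,-1,70],"spin":0},{"jaw":0.4,"delta_pos":[0.5,-1,70],"spin":0},{"jaw":0.4,"delta_pos":[0.5,-1,70],"spin":0},{"jaw":1,"delta_pos":[0.5,-1,70],"spin":0},{"jaw":1,"delta_pos":[0.5,-1,70],"spin":0},{"jaw":1,"delta_pos":[0.5,-1,70],"spin":0},{"jaw":1,"delta_pos":[0.5,-1,70],"spin":0}]' --squeeze 25

```text
time_s: 3.8
ee_pos: [551.5, 20.8, 240.8]
ee_rot: [179.9, -0.1, 14.2]
force: [-0.4, 1.4, 2.3]
gripper_width: 21.6
```

```bash
python3 - <<'E'
from h import *
c=np.array([522.6,13.7,256.8]);th=np.radians(14.3)
s=env.state()
# arc
f=np.radians(np.linspace(11.5,92,8)); w=[]
for x in f:
    r=85-55*np.cos(x); z=55*np.sin(x)
    w.append((c[0]+r*np.cos(th),c[1]+r*np.sin(th),c[2]+z+3-18.8))
rows(w,[14.3]*8,1)
E
```

```text
[{"jaw": 1, "delta_pos": [1.3, -0.2, -11.1], "spin": -0.001}, {"jaw": 1, "delta_pos": [4.6, -0.2, -21.7], "spin": -0.001}, {"jaw": 1, "delta_pos": [9.9, -0.2, -31.3], "spin": -0.001}, {"jaw": 1, "delta_pos": [17.1, -0.2, -39.7], "spin": -0.001}, {"jaw": 1, "delta_pos": [25.7, -0.2, -46.5], "spin": -0.001}, {"jaw": 1, "delta_pos": [35.6, -0.2, -51.5], "spin": -0.001}, {"jaw": 1, "delta_pos": [46.2, -0.2, -54.4], "spin": -0.001}, {"jaw": 1, "delta_pos": [57.2, -0.2, -55.1], "spin": -0.001}]
3.8 [551.5  20.8 240.8] [ 1.7992e+02 -1.0000e-01  1.4230e+01] [-0.4  1.4  2.3] 21.619711995436155
```

Call:
apply_moves --plan '[{"jaw":1,"delta_pos":[1.3,0,-11],"spin":0},{"jaw":1,"delta_pos":[4.6,0,-21.5],"spin":0},{"jaw":1,"delta_pos":[10,0,-31],"spin":0},{"jaw":1,"delta_pos":[17,0,-39.5],"spin":0},{"jaw":1,"delta_pos":[25.5,0,-46.5],"spin":0},{"jaw":1,"delta_pos":[35.5,0,-51.5],"spin":0},{"jaw":1,"delta_pos":[46,0,-54.5],"spin":0},{"jaw":1,"delta_pos":[57,0,-55],"spin":0}]'

```text
time_s: 4.8
ee_pos: [605.7, 34.5, 299.6]
ee_rot: [179.9, -0.1, 14.2]
force: [-8.2, -1.4, 8.2]
gripper_width: 21.1
```

```bash
python3 - <<'E'
from h import *
rows([(522.6+87*np.cos(.25),13.7+87*np.sin(.25),296)],[14.3],1)
im=cams.grab_frame("scene"); cv2.imwrite("pics/s2.png",cv2.resize(im[150:330,230:430,::-1],None,fx=3.3,fy=3.3))
im=cams.grab_frame("wrist"); cv2.imwrite("pics/w2.png",im[:,:,::-1])
E
```

```text
[{"jaw": 1, "delta_pos": [1.3, -0.4, 3.6], "spin": -0.001}]
4.8 [605.7  34.5 299.6] [ 1.7987e+02 -8.0000e-02  1.4220e+01] [-8.2 -1.4  8.2] 21.1248111881729
```

View pics/s2.png

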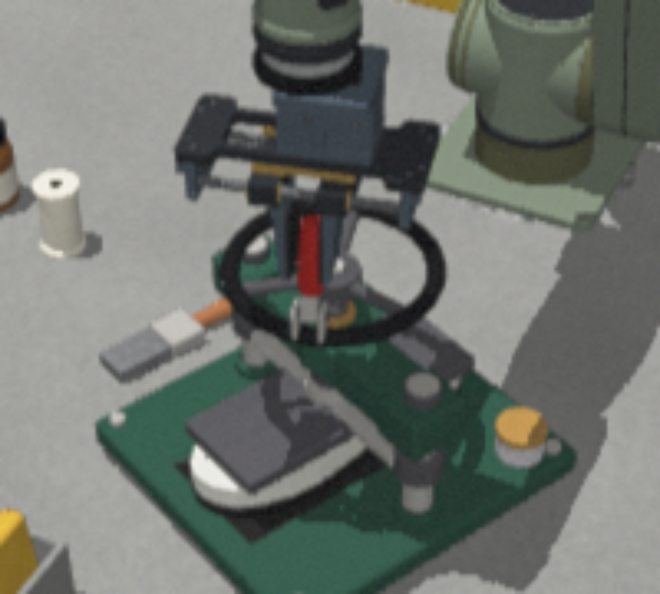

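View pics/w2.png

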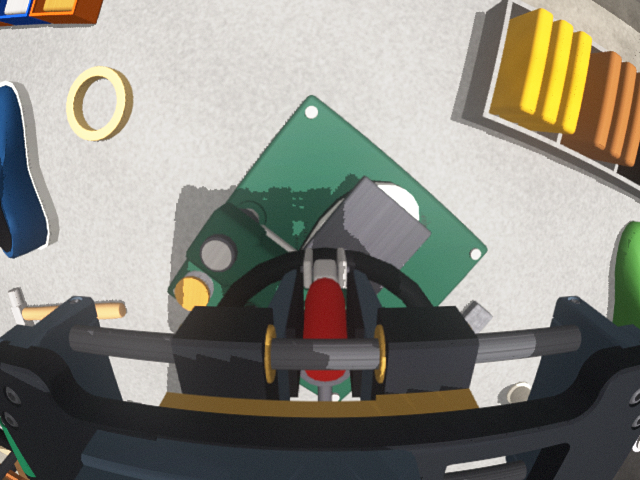

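Call:
apply_moves --plan '[{"jaw":1,"delta_pos":[2.5,0,0],"spin":0},{"jaw":1,"delta_pos":[2.5,0,0],"spin":0},{"jaw":1,"delta_pos":[2.5,0,0],"spin":0},{"jaw":0.6,"delta_pos":[0.5,0,3],"spin":0},{"jaw":0.6,"delta_pos":[0.5,0,3],"spin":0},{"jaw":1,"delta_pos":[0,0,3],"spin":0},{"jaw":1,"delta_pos":[0,0,3],"spin":0},{"jaw":1,"delta_pos":[0,0,3],"spin":0}]' --squeeze 40

```text
time_s: 5.9
ee_pos: [607.7, 35.0, 297.6]
ee_rot: [179.8, -0.4, 14.2]
force: [0.6, -0.3, 1.9]
gripper_width: 20.9
```

```bash
cat >> h.py <<'E'
C=np.array([522.6,13.7,256.8])
def where():
    s=env.state(); d=s["ee_pos"][:2]-C[:2]; t=np.arctan2(d[1],d[0]); f=s["force"]
    er=np.array([np.cos(t),np.sin(t)]); et=np.array([np.sin(t),-np.cos(t)]) # clockwise
    print("t",s["time_s"],"ang",np.degrees(t).round(1),"r",np.hypot(*d).round(1),"z",s["ee_pos"][2].round(1),"Frad",(f[:2]@er).round(1),"Fresist",(-f[:2]@et).round(1),"Fz",f[2].round(1),"w",s["gripper_width"].round(1),"q",s["qpos"].round(0))
E
python3 - <<'E'
from h import *
where()
E
```

```text
Traceback (most recent call last):
  File "h.py", line 26, in where
    print("t",s["time_s"],"ang",np.degrees(t).round(1),"r",np.hypot(*d).round(1),"z",s["ee_pos"][2].round(1),"Frad",(f[:2]@er).round(1),"Fresist",(-f[:2]@et).round(1),"Fz",f[2].round(1),"w",s["gripper_width"].round(1),"q",s["qpos"].round(0))
                                                                                                                                                                                              ^^^^^^^^^^^^^^^^^^^^^^^^
AttributeError: 'float' object has no attribute 'round'
```

```bash
sed -i 's/s\["gripper_width"\].round(1)/round(s["gripper_width"],1)/; s/^C=.*/C=np.array([525.3,14.1,256.8])/' h.py
cat >> h.py <<'E'
Z0=297.0; TH0=14.2
def arc(t0,t1,yaw=14.2,rad=85.0,jaw=1,n=8):
    th=np.radians(np.linspace(t0,t1,n+1)[1:])
    rows([(C[0]+rad*np.cos(t),C[1]+rad*np.sin(t),Z0-10*(np.radians(TH0)-t)/2/np.pi) for t in th],[yaw]*n,jaw)
E
python3 - <<'E'
from h import *
where(); arc(14.2,-45.8)
E
```

```text
t 5.9 ang 14.2 r 85.0 z 297.6 Frad 0.5 Fresist -0.4 Fz 1.9 w 20.9 q [ 2. 19. 77. -0. 84. 78.]
[{"jaw": 1, "delta_pos": [-0.8, 11.1, 0.8], "spin": 0.0}, {"jaw": 1, "delta_pos": [-3.0, 22.0, 1.0], "spin": 0.0}, {"jaw": 1, "delta_pos": [-6.5, 32.5, 1.3], "spin": 0.0}, {"jaw": 1, "delta_pos": [-11.5, 42.5, 1.5], "spin": 0.0}, {"jaw": 1, "delta_pos": [-17.6, 51.7, 1.7], "spin": 0.0}, {"jaw": 1, "delta_pos": [-25.0, 60.1, 1.8], "spin": 0.0}, {"jaw": 1, "delta_pos": [-33.3, 67.4, 2.0], "spin": 0.0}, {"jaw": 1, "delta_pos": [-42.6, 73.6, 2.2], "spin": 0.0}]
5.9 [607.7  35.  297.6] [179.84  -0.37  14.23] [ 0.6 -0.3  1.9] 20.89690369181253
```

Call:
apply_moves --plan '[{"jaw":1,"delta_pos":[-0.8,11,0.8],"spin":0},{"jaw":1,"delta_pos":[-3,22,1],"spin":0},{"jaw":1,"delta_pos":[-6.5,32.5,1.3],"spin":0},{"jaw":1,"delta_pos":[-11.5,42.5,1.5],"spin":0},{"jaw":1,"delta_pos":[-17.6,51.7,1.7],"spin":0},{"jaw":1,"delta_pos":[-25,60,1.8],"spin":0},{"jaw":1,"delta_pos":[-33.3,67.4,2],"spin":0},{"jaw":1,"delta_pos":[-42.6,73.6,2.2],"spin":0}]'

```text
time_s: 6.9
ee_pos: [586.1, -50.4, 296.5]
ee_rot: [179.5, -0.6, 14.2]
force: [2.8, -2.9, 6.5]
gripper_width: 21.5
```

```bash
python3 - <<'E'
from h import *
where(); arc(-45.8,-105.8)
for n,sl in(("scene",(slice(150,330),slice(230,430))),("top",(slice(150,330),slice(230,430)))):
    im=cams.grab_frame(n); cv2.imwrite(f"pics/{n}3.png",cv2.resize(im[sl][:,:,::-1],None,fx=3.3,fy=3.3))
E
```

```text
t 6.9 ang -46.7 r 88.6 z 296.5 Frad 4.1 Fresist 0.1 Fz 6.5 w 21.5 q [-6. 17. 80. -0. 82. 70.]
[{"jaw": 1, "delta_pos": [-10.6, 1.1, 1.3], "spin": -0.0}, {"jaw": 1, "delta_pos": [-21.1, 4.7, 1.4], "spin": -0.0}, {"jaw": 1, "delta_pos": [-32.0, 6.9, 1.5], "spin": -0.0}, {"jaw": 1, "delta_pos": [-43.1, 7.6, 1.6], "spin": -0.0}, {"jaw": 1, "delta_pos": [-54.2, 6.9, 1.7], "spin": -0.0}, {"jaw": 1, "delta_pos": [-65.1, 4.7, 1.8], "spin": -0.0}, {"jaw": 1, "delta_pos": [-75.7, 1.1, 1.8], "spin": -0.0}, {"jaw": 1, "delta_pos": [-85.6, -3.8, 1.9], "spin": -0.0}]
6.9 [586.1 -50.4 296.5] [179.47  -0.59  14.19] [ 2.8 -2.9  6.5] 21.489837405821902
```

View pics/scene3.png

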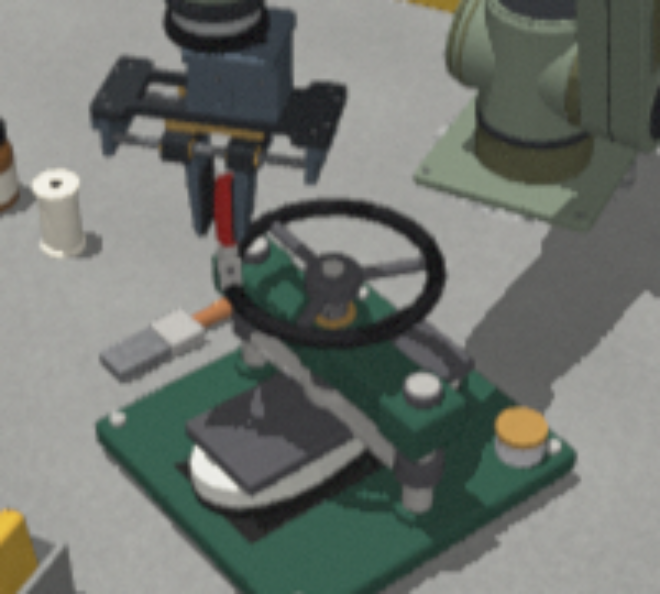

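```bash
sed -i 's/^C=.*/C=np.array([526.0,11.0,256.8])/' h.py
python3 - <<'E'
from h import *
where(); arc(-45,-105,rad=85.5)
E
```

```text
t 7.0 ang -46.7 r 85.7 z 296.4 Frad 5.3 Fresist -2.5 Fz 5.7 w 21.4 q [-6. 17. 80. -0. 83. 70.]
[{"jaw": 1, "delta_pos": [-7.9, 3.6, 1.3], "spin": -0.001}, {"jaw": 1, "delta_pos": [-18.4, 7.4, 1.4], "spin": -0.001}, {"jaw": 1, "delta_pos": [-29.4, 9.7, 1.6], "spin": -0.001}, {"jaw": 1, "delta_pos": [-40.5, 10.6, 1.7], "spin": -0.001}, {"jaw": 1, "delta_pos": [-51.7, 10.0, 1.8], "spin": -0.001}, {"jaw": 1, "delta_pos": [-62.7, 8.0, 1.9], "spin": -0.001}, {"jaw": 1, "delta_pos": [-73.3, 4.6, 2.0], "spin": -0.001}, {"jaw": 1, "delta_pos": [-83.5, -0.2, 2.1], "spin": -0.001}]
7.0 [584.8 -51.4 296.4] [179.41  -0.44  14.15] [ 1.8 -5.6  5.7] 21.354066889049367
```

Call:
apply_moves --plan '[{"jaw":1,"delta_pos":[-8,4,0],"spin":0},{"jaw":1,"delta_pos":[-18.4,7.4,0.2],"spin":0},{"jaw":1,"delta_pos":[-29.4,9.7,0.4],"spin":0},{"jaw":1,"delta_pos":[-40.5,10.6,0.6],"spin":0},{"jaw":1,"delta_pos":[-51.7,10,0.8],"spin":0},{"jaw":1,"delta_pos":[-62.7,8,1],"spin":0},{"jaw":1,"delta_pos":[-73.3,4.6,1.2],"spin":0},{"jaw":1,"delta_pos":[-83.5,-0.2,1.4],"spin":0}]'

```text
time_s: 8.0
ee_pos: [505.9, -63.7, 294.9]
ee_rot: [-179.6, -1.1, 14.1]
force: [9.9, 23.4, 3.5]
gripper_width: 21.2
```

```bash
python3 - <<'E'
from h import *
where(); arc(-105,-165,rad=85.5)
E
```

```text
t 8.0 ang -105.1 r 77.4 z 294.9 Frad -25.1 Fresist 3.4 Fz 3.5 w 21.2 q [-9.  9. 90.  1. 80. 67.]
[{"jaw": 1, "delta_pos": [-13.3, 1.1, 1.2], "spin": -0.001}, {"jaw": 1, "delta_pos": [-21.8, -6.1, 1.3], "spin": -0.001}, {"jaw": 1, "delta_pos": [-29.3, -14.4, 1.4], "spin": -0.001}, {"jaw": 1, "delta_pos": [-35.7, -23.6, 1.6], "spin": -0.001}, {"jaw": 1, "delta_pos": [-40.8, -33.6, 1.8], "spin": -0.001}, {"jaw": 1, "delta_pos": [-44.6, -44.1, 2.0], "spin": -0.001}, {"jaw": 1, "delta_pos": [-46.9, -55.1, 2.2], "spin": -0.001}, {"jaw": 1, "delta_pos": [-47.8, -66.2, 2.5], "spin": -0.001}]
8.0 [505.9 -63.7 294.9] [-179.62   -1.08   14.12] [ 9.9 23.4  3.5] 21.24214194282511
```

Call:
apply_moves --plan '[{"jaw":0.6,"delta_pos":[0,0,0],"spin":0},{"jaw":0.6,"delta_pos":[0,0,0],"spin":0},{"jaw":0.6,"delta_pos":[0,0,-40],"spin":0},{"jaw":0.6,"delta_pos":[0,0,-90],"spin":0},{"jaw":0.5,"delta_pos":[-40,0,-100],"spin":0},{"jaw":0.4,"delta_pos":[-60,0,-100],"spin":0},{"jaw":0.4,"delta_pos":[-60,0,-100],"spin":0},{"jaw":0.4,"delta_pos":[-60,0,-100],"spin":0}]'

```text
time_s: 9.0
ee_pos: [446.4, -79.6, 392.7]
ee_rot: [-179.6, -1.0, 14.1]
force: [0.8, -0.5, 0.3]
gripper_width: 54.7
```

```bash
python3 - <<'E'
from h import *
where()
for n,sl in(("scene",(slice(150,330),slice(230,430))),("top",(slice(150,330),slice(230,430))),("wrist",(slice(0,480),slice(0,640)))):
    im=cams.grab_frame(n); cv2.imwrite(f"pics/{n}4f.png",im[:,:,::-1]); cv2.imwrite(f"pics/{n}4.png",cv2.resize(im[sl][:,:,::-1],None,fx=3.3 if n!="wrist" else 1,fy=3.3 if n!="wrist" else 1))
E
```

```text
t 9.0 ang -131.3 r 120.6 z 392.7 Frad -0.2 Fresist 0.9 Fz 0.3 w 54.7 q [-12.   3.  84.   1.  92.  64.]
```

View pics/scene4.png

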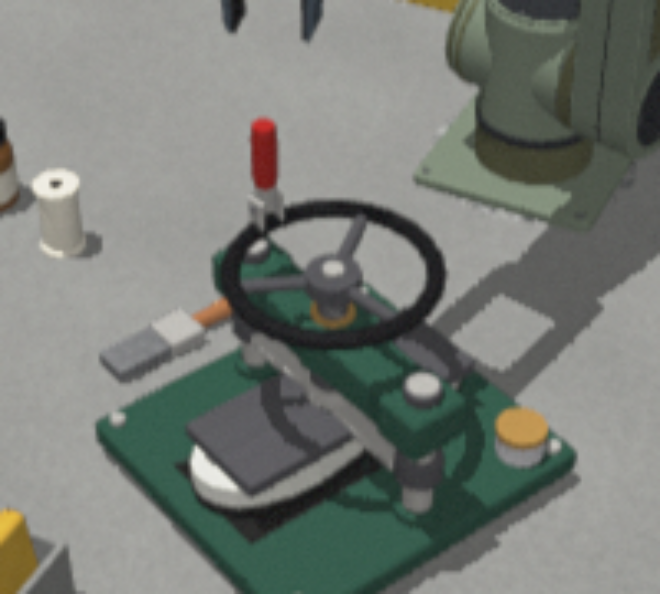

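View pics/top4.png

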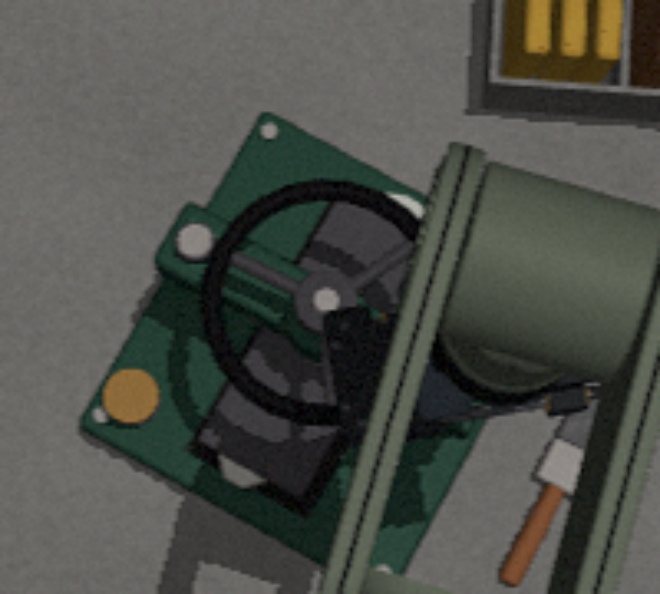

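View pics/wrist4.png

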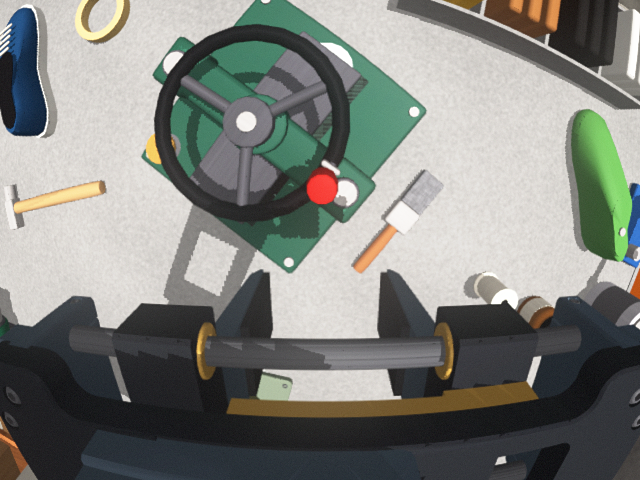

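```bash
python3 - <<'E'
from h import *
from scipy.optimize import least_squares
im=cv2.imread("pics/wrist4f.png")
for d in spotter.masks_of("wrist","wheel")[:2]: print(d["confidence"],d["extent"])
m=spotter.masks_of("wrist","wheel")[0]["region"].astype(np.uint8)
cs=np.vstack(cv2.findContours(m,cv2.RETR_EXTERNAL,cv2.CHAIN_APPROX_NONE)[0]); h=cv2.convexHull(cs)[:,0].astype(float)
# drop handle corner
h=h[~((h[:,0]>285)&(h[:,1]>150))]
c=cams.calibration("wrist")
A,B=np.meshgrid(np.radians(np.arange(0,360,3)),np.linspace(0,2*np.pi,12,endpoint=False))
def res(p):
    R=85+8*np.cos(B); Q=np.c_[(p[0]+R*np.cos(A)).ravel(),(p[1]+R*np.sin(A)).ravel(),(p[2]-22+8*np.sin(B)).ravel()]
    hh=cv2.convexHull(pw(Q,c).astype(np.float32))
    return np.array([cv2.pointPolygonTest(hh,(float(u),float(v)),True) for u,v in h])
for zfix in (None,):
    s=least_squares(res,[522,14,253],loss="soft_l1",diff_step=1e-3); print(s.x,np.abs(res(s.x)).mean())
hd=spotter.masks_of("wrist","handle_grip"); print([(d["confidence"],d["extent"]) for d in hd[:2]])
# handle angle fit: red centroid near top; the red cap: end of handle at pivot+80
p=s.x
for th in (-95,-100,-105,-110): 
    t=np.radians(th); print(th,[pw([p[0]+85*np.cos(t),p[1]+85*np.sin(t),p[2]+z],c).round(0).tolist() for z in(0,19,80)])
o=im.copy(); a=np.radians(np.arange(0,360,3))
for R_,dz,col in((93,-22,(0,255,255)),(77,-22,(255,255,0)),(24,-20,(255,0,255))):
    q=pw(np.c_[p[0]+R_*np.cos(a),p[1]+R_*np.sin(a),0*a+p[2]+dz],c); cv2.polylines(o,[q.astype(np.int32).reshape(-1,1,2)],True,col,1)
cv2.imwrite("pics/w4o.png",cv2.resize(o[0:240,120:400],None,fx=2.5,fy=2.5))
rm=(im[...,2]>150)&(im[...,1]<80); rm[:,400:]=0; ys,xs=np.nonzero(rm); print("red",xs.min(),xs.max(),ys.min(),ys.max(),xs.mean(),ys.mean())
E
```

```text
0.55 [151.8, 22.4, 352.4, 218.1]
[526.10639326  13.87512388 251.2406145 ] 0.28936639392635954
[(0.72, [305.0, 166.6, 339.4, 203.8])]
-95 [[[336.0, 151.0]], [[337.0, 152.0]], [[339.0, 154.0]]]
-100 [[[333.0, 159.0]], [[333.0, 161.0]], [[335.0, 165.0]]]
-105 [[[329.0, 167.0]], [[329.0, 169.0]], [[329.0, 176.0]]]
-110 [[[324.0, 175.0]], [[324.0, 177.0]], [[323.0, 186.0]]]
red 307 336 174 203 321.5921938088829 188.5127860026918
```

View pics/w4o.png

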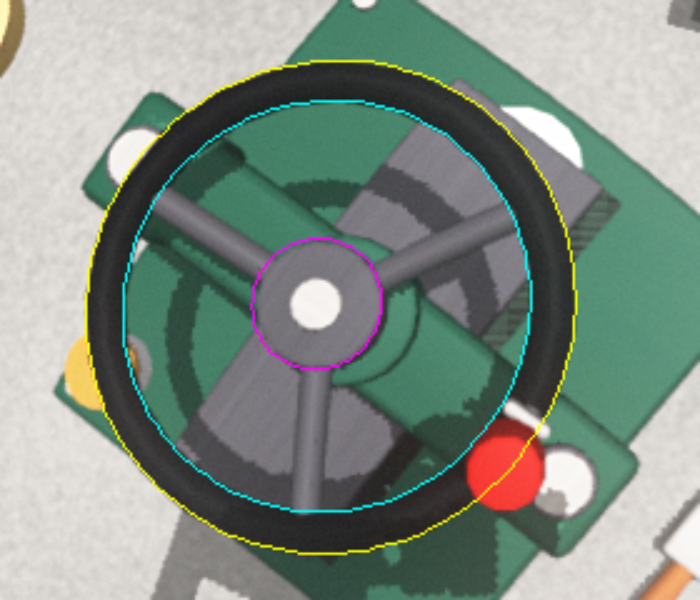

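```bash
sed -i 's/^C=.*/C=np.array([526.1,13.9,251.2])/; s/^Z0=.*/Z0=286.0; TH0=-110.6/' h.py; python3 - <<'E'
from h import *
rows([(496.2,-65.7,370)],[97],.4)
E
```

```text
[{"jaw": 0.4, "delta_pos": [51.1, -0.9, 24.3], "spin": -1.446}]
9.3 [446.5 -79.3 393.4] [-179.6    -1.05   14.14] [-0.1 -0.7  0.2] 54.92282004325079
```

Call:
apply_moves --plan '[{"jaw":0.4,"delta_pos":[10,0,10],"spin":-0.18},{"jaw":0.4,"delta_pos":[30,0,15],"spin":-0.36},{"jaw":0.4,"delta_pos":[51,-1,20],"spin":-0.54},{"jaw":0.4,"delta_pos":[51,-1,20],"spin":-0.72},{"jaw":0.4,"delta_pos":[51,-1,20],"spin":-0.9},{"jaw":0.4,"delta_pos":[51,-1,20],"spin":-1.08},{"jaw":0.4,"delta_pos":[51,-1,20],"spin":-1.26},{"jaw":0.4,"delta_pos":[51,-1,20],"spin":-1.44}]'

```text
time_s: 10.3
ee_pos: [496.3, -65.5, 374.1]
ee_rot: [179.0, -0.5, 97.0]
force: [0.2, 0.2, 0.5]
gripper_width: 54.8
```

Call:
apply_moves --plan '[{"jaw":0.4,"delta_pos":[0,0,0],"spin":-0.18},{"jaw":0.4,"delta_pos":[0,0,0],"spin":-0.36},{"jaw":0.4,"delta_pos":[0,0,0],"spin":-0.54},{"jaw":0.4,"delta_pos":[0,0,0],"spin":-0.72},{"jaw":0.4,"delta_pos":[0,0,0],"spin":-0.9},{"jaw":0.4,"delta_pos":[0,0,0],"spin":-1.08},{"jaw":0.4,"delta_pos":[0,0,0],"spin":-1.26},{"jaw":0.4,"delta_pos":[0,0,0],"spin":-1.44}]'

```text
time_s: 11.3
ee_pos: [496.5, -65.4, 373.9]
ee_rot: [179.3, 0.9, 179.9]
force: [0.0, 0.2, 0.3]
gripper_width: 54.6
```

```bash
python3 - <<'E'
from h import *
where()
rows([(496.2,-65.7,286)],[215],.4)
im=cams.grab_frame("wrist"); cv2.imwrite("pics/w5.png",im[:,:,::-1])
hd=spotter.masks_of("wrist","handle_grip"); print([(d["confidence"],d["extent"]) for d in hd[:2]])
p=C
for th in (-106,-108,-110,-112,-114): 
    t=np.radians(th); print(th,[pw([p[0]+85*np.cos(t),p[1]+85*np.sin(t),p[2]+z]).round(0).tolist() for z in(0,19,80)])
E
```

```text
t 11.3 ang -110.5 r 84.6 z 373.9 Frad -0.2 Fresist -0.0 Fz 0.3 w 54.6 q [ -9.   8.  81.   1.  90. -99.]
[{"jaw": 0.4, "delta_pos": [1.7, -1.3, 87.9], "spin": -0.613}]
11.3 [496.5 -65.4 373.9] [179.34   0.88 179.87] [0.  0.2 0.3] 54.614563401754545
[(0.55, [303.2, 220.9, 341.9, 279.2])]
-106 [[[320.0, 240.0]], [[320.0, 247.0]], [[321.0, 278.0]]]
-108 [[[321.0, 237.0]], [[322.0, 244.0]], [[322.0, 274.0]]]
-110 [[[323.0, 233.0]], [[323.0, 240.0]], [[324.0, 269.0]]]
-112 [[[324.0, 230.0]], [[324.0, 237.0]], [[325.0, 265.0]]]
-114 [[[325.0, 227.0]], [[326.0, 233.0]], [[327.0, 261.0]]]
```

View pics/w5.png

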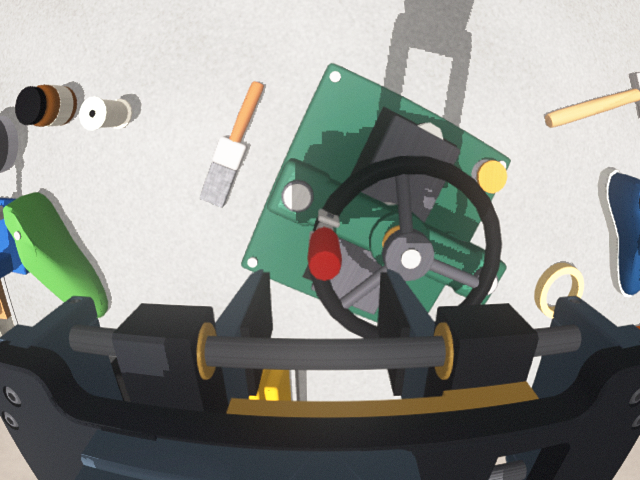

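Call:
apply_moves --plan '[{"jaw":0.4,"delta_pos":[1,-1,30],"spin":-0.18},{"jaw":0.4,"delta_pos":[1.5,-1,60],"spin":-0.36},{"jaw":0.4,"delta_pos":[1.7,-1.3,88],"spin":-0.54},{"jaw":0.4,"delta_pos":[1.7,-1.3,88],"spin":-0.61},{"jaw":0.4,"delta_pos":[1.7,-1.3,88],"spin":-0.61},{"jaw":1,"delta_pos":[1.7,-1.3,88],"spin":-0.61},{"jaw":1,"delta_pos":[1.7,-1.3,88],"spin":-0.61},{"jaw":1,"delta_pos":[1.7,-1.3,88],"spin":-0.61}]' --squeeze 40

```text
time_s: 12.4
ee_pos: [496.2, -65.7, 286.1]
ee_rot: [180.0, 1.1, -145.6]
force: [-0.5, -0.3, 0.4]
gripper_width: 27.7
```

```bash
python3 - <<'E'
from h import *
where()
arc(-110.6,-150.6,yaw=215)
E
```

```text
t 12.4 ang -110.6 r 85.0 z 286.1 Frad 0.5 Fresist -0.4 Fz 0.4 w 27.7 q [  -9.    9.   92.    1.   78. -134.]
[{"jaw": 1, "delta_pos": [4.0, 6.3, 0.2], "spin": -0.01}, {"jaw": 1, "delta_pos": [7.4, 12.9, 0.3], "spin": -0.01}, {"jaw": 1, "delta_pos": [10.2, 19.8, 0.4], "spin": -0.01}, {"jaw": 1, "delta_pos": [12.5, 26.8, 0.4], "spin": -0.01}, {"jaw": 1, "delta_pos": [14.1, 34.1, 0.6], "spin": -0.01}, {"jaw": 1, "delta_pos": [15.0, 41.4, 0.7], "spin": -0.01}, {"jaw": 1, "delta_pos": [15.4, 48.8, 0.8], "spin": -0.01}, {"jaw": 1, "delta_pos": [15.0, 56.2, 1.0], "spin": -0.01}]
12.4 [496.2 -65.7 286.1] [ 179.98    1.12 -145.58] [-0.5 -0.3  0.4] 27.654177236014526
```

Call:
apply_moves --plan '[{"jaw":1,"delta_pos":[0,0,0],"spin":0},{"jaw":1,"delta_pos":[0,0,0],"spin":0},{"jaw":1,"delta_pos":[4,6.3,0.1],"spin":0},{"jaw":1,"delta_pos":[7.4,13,0.2],"spin":0},{"jaw":1,"delta_pos":[10.2,20,0.3],"spin":0},{"jaw":1,"delta_pos":[12.5,27,0.5],"spin":0},{"jaw":1,"delta_pos":[14,34,0.6],"spin":0},{"jaw":1,"delta_pos":[15,41.4,0.7],"spin":0}]'

```text
time_s: 13.4
ee_pos: [460.3, -39.8, 285.3]
ee_rot: [-180.0, 1.1, -145.6]
force: [2.6, 0.3, -0.4]
gripper_width: 21.5
```

```bash
cat >> h.py <<'E'
def arcf(t0,t1,y1=None,rad=85.0,n=8):
    s=env.state(); y0=s["ee_rot"][2]; th=np.linspace(t0,t1,n+1)[1:]
    y1=t1 if y1 is None else y1
    ys=y0+((y1-y0+180)%360-180)*np.arange(1,n+1)/n
    t_=np.radians(th)
    rows([(C[0]+rad*np.cos(t),C[1]+rad*np.sin(t),Z0-10*(np.radians(TH0)-t)/2/np.pi) for t in t_],ys,1)
E
python3 - <<'E'
from h import *
where()
arcf(-140.6,-200.6)
E
```

```text
t 13.4 ang -140.8 r 85.0 z 285.3 Frad -2.2 Fresist 1.4 Fz -0.4 w 21.5 q [  -7.    5.   96.    1.   77. -131.]
[{"jaw": 1, "delta_pos": [0.3, 10.9, 0.4], "spin": 0.12}, {"jaw": 1, "delta_pos": [-0.9, 21.9, 0.6], "spin": 0.24}, {"jaw": 1, "delta_pos": [-3.6, 32.7, 0.9], "spin": 0.36}, {"jaw": 1, "delta_pos": [-7.6, 43.1, 1.1], "spin": 0.48}, {"jaw": 1, "delta_pos": [-13.0, 52.8, 1.4], "spin": 0.6}, {"jaw": 1, "delta_pos": [-19.5, 61.8, 1.8], "spin": 0.72}, {"jaw": 1, "delta_pos": [-27.2, 69.8, 2.1], "spin": 0.84}, {"jaw": 1, "delta_pos": [-35.9, 76.8, 2.5], "spin": 0.96}]
13.4 [460.3 -39.8 285.3] [-179.98    1.14 -145.58] [ 2.6  0.3 -0.4] 21.5302988362687
```

Call:
apply_moves --plan '[{"jaw":1,"delta_pos":[0.3,11,0.3],"spin":0.12},{"jaw":1,"delta_pos":[-0.9,22,0.6],"spin":0.24},{"jaw":1,"delta_pos":[-3.6,32.7,0.9],"spin":0.36},{"jaw":1,"delta_pos":[-7.6,43,1.1],"spin":0.48},{"jaw":1,"delta_pos":[-13,52.8,1.4],"spin":0.6},{"jaw":1,"delta_pos":[-19.5,61.8,1.8],"spin":0.72},{"jaw":1,"delta_pos":[-27,69.8,2.1],"spin":0.84},{"jaw":1,"delta_pos":[-36,76.8,2.5],"spin":0.96}]'

```text
time_s: 14.4
ee_pos: [446.1, 43.1, 283.6]
ee_rot: [179.3, 0.7, 159.2]
force: [0.9, -1.5, 1.0]
gripper_width: 21.4
```

```bash
python3 - <<'E'
from h import *
where()
arcf(-200.6,-260.6)
E
```

```text
t 14.4 ang 159.9 r 85.2 z 283.6 Frad -1.4 Fresist 1.1 Fz 1.0 w 21.4 q [  4.   4.  98.   0.  77. -66.]
[{"jaw": 1, "delta_pos": [-0.8, 11.9, 0.5], "spin": 0.13}, {"jaw": 1, "delta_pos": [-3.0, 22.8, 0.9], "spin": 0.261}, {"jaw": 1, "delta_pos": [-6.5, 33.3, 1.2], "spin": 0.391}, {"jaw": 1, "delta_pos": [-11.4, 43.3, 1.6], "spin": 0.522}, {"jaw": 1, "delta_pos": [-17.5, 52.6, 2.0], "spin": 0.652}, {"jaw": 1, "delta_pos": [-24.8, 60.9, 2.4], "spin": 0.783}, {"jaw": 1, "delta_pos": [-33.2, 68.3, 2.9], "spin": 0.913}, {"jaw": 1, "delta_pos": [-42.4, 74.5, 3.3], "spin": 1.044}]
14.4 [446.1  43.1 283.6] [179.26   0.71 159.21] [ 0.9 -1.5  1. ] 21.372294775352128
```

Call:
apply_moves --plan '[{"jaw":1,"delta_pos":[-0.8,11.9,0.4],"spin":0.13},{"jaw":1,"delta_pos":[-3,22.8,0.7],"spin":0.26},{"jaw":1,"delta_pos":[-6.5,33.3,1],"spin":0.39},{"jaw":1,"delta_pos":[-11.4,43.3,1.4],"spin":0.52},{"jaw":1,"delta_pos":[-17.5,52.6,1.8],"spin":0.65},{"jaw":1,"delta_pos":[-24.8,61,2.2],"spin":0.78},{"jaw":1,"delta_pos":[-33.2,68.3,2.6],"spin":0.91},{"jaw":1,"delta_pos":[-42.4,74.5,3],"spin":1.04}]'

```text
time_s: 15.4
ee_pos: [511.1, 96.6, 281.9]
ee_rot: [179.2, -0.1, 99.4]
force: [-0.6, -2.3, 1.9]
gripper_width: 21.2
```

```bash
python3 - <<'E'
from h import *
where()
arcf(-260.6,-320.6)
E
```

```text
t 15.4 ang 100.3 r 84.0 z 281.9 Frad -2.2 Fresist 1.0 Fz 1.9 w 21.2 q [ 9. 11. 90.  0. 78. -0.]
[{"jaw": 1, "delta_pos": [0.3, 12.4, 0.5], "spin": 0.131}, {"jaw": 1, "delta_pos": [-1.9, 23.3, 0.8], "spin": 0.262}, {"jaw": 1, "delta_pos": [-5.5, 33.8, 1.2], "spin": 0.393}, {"jaw": 1, "delta_pos": [-10.4, 43.8, 1.5], "spin": 0.524}, {"jaw": 1, "delta_pos": [-16.6, 53.0, 1.8], "spin": 0.655}, {"jaw": 1, "delta_pos": [-23.9, 61.4, 2.1], "spin": 0.785}, {"jaw": 1, "delta_pos": [-32.3, 68.7, 2.4], "spin": 0.916}, {"jaw": 1, "delta_pos": [-41.5, 74.9, 2.7], "spin": 1.047}]
15.4 [511.1  96.6 281.9] [ 1.7924e+02 -1.0000e-01  9.9400e+01] [-0.6 -2.3  1.9] 21.242428622353756
```

Call:
apply_moves --plan '[{"jaw":1,"delta_pos":[0.3,12.4,0.4],"spin":0.13},{"jaw":1,"delta_pos":[-1.9,23.3,0.7],"spin":0.26},{"jaw":1,"delta_pos":[-5.5,33.8,1],"spin":0.39},{"jaw":1,"delta_pos":[-10.4,43.8,1.3],"spin":0.52},{"jaw":1,"delta_pos":[-16.6,53,1.6],"spin":0.65},{"jaw":1,"delta_pos":[-23.9,61.4,1.9],"spin":0.78},{"jaw":1,"delta_pos":[-32.3,68.7,2.2],"spin":0.91},{"jaw":1,"delta_pos":[-41.5,75,2.5],"spin":1.04}]'

```text
time_s: 16.4
ee_pos: [589.6, 67.2, 280.3]
ee_rot: [179.8, -0.4, 39.6]
force: [-4.6, -0.6, 4.4]
gripper_width: 21.5
```

```bash
python3 - <<'E'
from h import *
where()
arcf(-320.6,-370.6)
E
```

```text
t 16.4 ang 40.0 r 82.9 z 280.3 Frad -4.0 Fresist 2.5 Fz 4.4 w 21.5 q [ 5. 18. 81.  0. 81. 56.]
[{"jaw": 1, "delta_pos": [1.6, 10.1, 0.4], "spin": 0.109}, {"jaw": 1, "delta_pos": [0.0, 19.3, 0.6], "spin": 0.219}, {"jaw": 1, "delta_pos": [-2.5, 28.2, 0.8], "spin": 0.328}, {"jaw": 1, "delta_pos": [-6.0, 36.8, 0.9], "spin": 0.438}, {"jaw": 1, "delta_pos": [-10.4, 44.9, 1.1], "spin": 0.547}, {"jaw": 1, "delta_pos": [-15.6, 52.6, 1.3], "spin": 0.657}, {"jaw": 1, "delta_pos": [-21.7, 59.6, 1.4], "spin": 0.766}, {"jaw": 1, "delta_pos": [-28.5, 65.9, 1.6], "spin": 0.876}]
16.4 [589.6  67.2 280.3] [179.84  -0.39  39.58] [-4.6 -0.6  4.4] 21.46192716525104
```

Call:
apply_moves --plan '[{"jaw":1,"delta_pos":[1,10,0],"spin":0.11},{"jaw":1,"delta_pos":[-0.5,19.3,0.1],"spin":0.22},{"jaw":1,"delta_pos":[-3,28.2,0.3],"spin":0.33},{"jaw":1,"delta_pos":[-6.5,36.8,0.5],"spin":0.44},{"jaw":1,"delta_pos":[-10.8,45,0.7],"spin":0.55},{"jaw":1,"delta_pos":[-16,52.6,0.9],"spin":0.66},{"jaw":1,"delta_pos":[-22,59.6,1.1],"spin":0.77},{"jaw":1,"delta_pos":[-29,66,1.3],"spin":0.88}]'

```text
time_s: 17.4
ee_pos: [607.5, 0.5, 279.3]
ee_rot: [-179.5, -0.1, -11.0]
force: [-1.8, 8.4, 4.3]
gripper_width: 21.4
```

```bash
python3 - <<'E'
from h import *
where()
arcf(-370.6,-400.6)
E
```

```text
t 17.4 ang -9.4 r 82.5 z 279.3 Frad -3.1 Fresist 8.0 Fz 4.3 w 21.4 q [ -1.  19.  79.   0.  82. 100.]
[{"jaw": 1, "delta_pos": [2.3, 7.3, 0.6], "spin": 0.065}, {"jaw": 1, "delta_pos": [1.8, 12.9, 0.7], "spin": 0.129}, {"jaw": 1, "delta_pos": [1.0, 18.4, 0.7], "spin": 0.194}, {"jaw": 1, "delta_pos": [-0.3, 23.8, 0.8], "spin": 0.258}, {"jaw": 1, "delta_pos": [-1.8, 29.1, 0.9], "spin": 0.323}, {"jaw": 1, "delta_pos": [-3.8, 34.3, 0.9], "spin": 0.387}, {"jaw": 1, "delta_pos": [-6.0, 39.4, 1.0], "spin": 0.452}, {"jaw": 1, "delta_pos": [-8.6, 44.4, 1.0], "spin": 0.517}]
17.4 [6.075e+02 5.000e-01 2.793e+02] [-1.7954e+02 -1.1000e-01 -1.1000e+01] [-1.8  8.4  4.3] 21.393223646837324
```

```bash
python3 - <<'E'
from h import *
arcf(-369.4,-395,y1=-26)
E
```

```text
[{"jaw": 1, "delta_pos": [2.5, 4.7, 0.6], "spin": 0.033}, {"jaw": 1, "delta_pos": [2.2, 9.5, 0.6], "spin": 0.065}, {"jaw": 1, "delta_pos": [1.7, 14.2, 0.7], "spin": 0.098}, {"jaw": 1, "delta_pos": [0.9, 18.9, 0.7], "spin": 0.131}, {"jaw": 1, "delta_pos": [-0.2, 23.5, 0.8], "spin": 0.164}, {"jaw": 1, "delta_pos": [-1.5, 28.1, 0.8], "spin": 0.196}, {"jaw": 1, "delta_pos": [-3.0, 32.6, 0.9], "spin": 0.229}, {"jaw": 1, "delta_pos": [-4.9, 36.9, 0.9], "spin": 0.262}]
17.4 [6.075e+02 5.000e-01 2.793e+02] [-1.7954e+02 -1.1000e-01 -1.1000e+01] [-1.8  8.4  4.3] 21.393223646837324
```

Call:
apply_moves --plan '[{"jaw":1,"delta_pos":[1.2,4.7,0],"spin":0.03},{"jaw":1,"delta_pos":[1.2,9.5,0.1],"spin":0.065},{"jaw":1,"delta_pos":[0.8,14.2,0.2],"spin":0.1},{"jaw":1,"delta_pos":[0.2,18.9,0.3],"spin":0.13},{"jaw":1,"delta_pos":[-0.7,23.5,0.4],"spin":0.165},{"jaw":1,"delta_pos":[-2,28,0.5],"spin":0.2},{"jaw":1,"delta_pos":[-3.5,32.5,0.5],"spin":0.23},{"jaw":1,"delta_pos":[-5.3,37,0.6],"spin":0.26}]'

```text
time_s: 18.4
ee_pos: [595.7, -30.9, 278.9]
ee_rot: [-179.1, 0.1, -25.9]
force: [1.8, 10.1, 2.6]
gripper_width: 21.3
```

```bash
python3 - <<'E'
from h import *
where()
arcf(-395,-411,y1=-36)
E
```

```text
t 18.4 ang -32.8 r 82.7 z 278.9 Frad -4.0 Fresist 9.4 Fz 2.6 w 21.3 q [ -5.  18.  80.   1.  81. 111.]
[{"jaw": 1, "delta_pos": [1.3, 6.5, 0.8], "spin": 0.022}, {"jaw": 1, "delta_pos": [0.6, 9.4, 0.8], "spin": 0.044}, {"jaw": 1, "delta_pos": [-0.1, 12.3, 0.8], "spin": 0.066}, {"jaw": 1, "delta_pos": [-0.9, 15.1, 0.8], "spin": 0.088}, {"jaw": 1, "delta_pos": [-1.8, 18.0, 0.8], "spin": 0.11}, {"jaw": 1, "delta_pos": [-2.9, 20.7, 0.9], "spin": 0.132}, {"jaw": 1, "delta_pos": [-4.0, 23.5, 0.9], "spin": 0.155}, {"jaw": 1, "delta_pos": [-5.2, 26.2, 0.9], "spin": 0.177}]
18.4 [595.7 -30.9 278.9] [-1.7911e+02  1.0000e-01 -2.5880e+01] [ 1.8 10.1  2.6] 21.297323106916043
```

Call:
apply_moves --plan '[{"jaw":1,"delta_pos":[0.5,4,0],"spin":0.02},{"jaw":1,"delta_pos":[0.2,7,0],"spin":0.04},{"jaw":1,"delta_pos":[-0.4,10,0.1],"spin":0.06},{"jaw":1,"delta_pos":[-1,13,0.2],"spin":0.08},{"jaw":1,"delta_pos":[-2,16,0.2],"spin":0.1},{"jaw":1,"delta_pos":[-3,19.5,0.3],"spin":0.12},{"jaw":1,"delta_pos":[-4,23,0.3],"spin":0.14},{"jaw":1,"delta_pos":[-5.2,26,0.4],"spin":0.16}]'

```text
time_s: 19.4
ee_pos: [581.7, -47.9, 278.7]
ee_rot: [-178.6, 0.2, -35.0]
force: [7.7, 12.3, 0.4]
gripper_width: 21.5
```

```bash
python3 - <<'E'
from h import *
where(); print(env.state()["force"])
E
```

```text
t 19.4 ang -48.0 r 83.1 z 278.7 Frad -4.0 Fresist 13.9 Fz 0.4 w 21.5 q [ -7.  17.  82.   1.  80. 118.]
[ 7.66758257 12.26227123  0.41376577]
```

Call:
apply_moves --plan '[{"jaw":1,"delta_pos":[0,0,0],"spin":0},{"jaw":1,"delta_pos":[0,0,0],"spin":0},{"jaw":0.4,"delta_pos":[0,0,0],"spin":0},{"jaw":0.4,"delta_pos":[0,0,0],"spin":0},{"jaw":0.4,"delta_pos":[0,0,-30],"spin":0.08},{"jaw":0.4,"delta_pos":[0,0,-80],"spin":0.15},{"jaw":0.4,"delta_pos":[-15,0,-110],"spin":0.22},{"jaw":0.4,"delta_pos":[-30,0,-110],"spin":0.22}]'

```text
time_s: 20.4
ee_pos: [555.7, -33.6, 390.9]
ee_rot: [-178.6, 0.3, -47.6]
force: [0.6, 0.1, -0.1]
gripper_width: 54.7
```

```bash
python3 - <<'E'
from h import *
from scipy.optimize import least_squares
where()
im=cams.grab_frame("wrist")[:,:,::-1]; cv2.imwrite("pics/w6.png",im); im=im.copy()
c=cams.calibration("wrist")
p=np.array([526.1,13.9,241.5])
hd=spotter.masks_of("wrist","handle_grip"); print([(d["confidence"],d["extent"]) for d in hd[:2]])
a=np.radians(np.arange(0,360,3))
for R_,dz,col in((93,-22,(0,255,255)),(77,-22,(255,255,0)),(24,-20,(255,0,255))):
    q=pw(np.c_[p[0]+R_*np.cos(a),p[1]+R_*np.sin(a),0*a+p[2]+dz],c); cv2.polylines(im,[q.astype(np.int32).reshape(-1,1,2)],True,col,1)
for th,col in ((-44,(0,255,0)),(-48,(255,0,0)),(-52,(255,255,255))):
    t=np.radians(th)
    for z in (0,80):
        u=pw([p[0]+85*np.cos(t),p[1]+85*np.sin(t),p[2]+z],c)[0]; cv2.circle(im,(int(u[0]),int(u[1])),3,col,1); print(th,z,u.round(1))
cv2.imwrite("pics/w6o.png",im)
s=cams.grab_frame("scene"); cv2.imwrite("pics/s6.png",cv2.resize(s[150:330,230:430,::-1],None,fx=3.3,fy=3.3))
E
```

```text
t 20.4 ang -58.0 r 56.0 z 390.9 Frad 0.2 Fresist 0.6 Fz -0.1 w 54.7 q [ -5.  13.  72.   1.  94. 132.]
[(0.66, [275.0, 189.5, 310.7, 233.4])]
-44 0 [310.5 192.2]
-44 80 [303.2 212.2]
-48 0 [317.4 192. ]
-48 80 [312.2 212. ]
-52 0 [324.2 192.3]
-52 80 [321.2 212.4]
```

View pics/w6o.png

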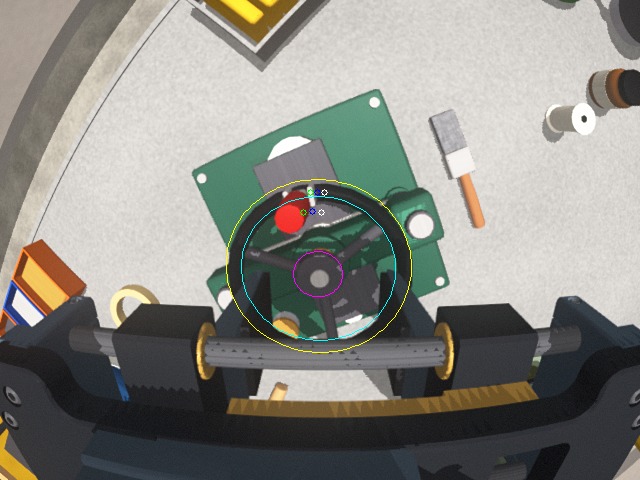

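View pics/s6.png

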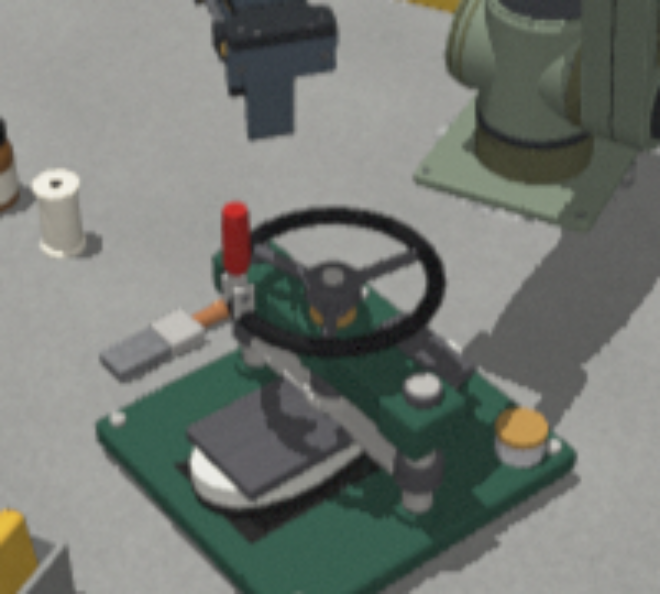

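```bash
python3 - <<'E'
from h import *
from scipy.optimize import least_squares
im=cv2.imread("pics/w6.png")
c=cams.calibration("wrist")
ms=spotter.masks_of("wrist","wheel"); print([(d["confidence"],d["extent"]) for d in ms])
m=ms[0]["region"].astype(np.uint8)
cs=np.vstack(cv2.findContours(m,cv2.RETR_EXTERNAL,cv2.CHAIN_APPROX_NONE)[0]); h=cv2.convexHull(cs)[:,0].astype(float)
A,B=np.meshgrid(np.radians(np.arange(0,360,3)),np.linspace(0,2*np.pi,12,endpoint=False))
h=h[h[:,1]<290]
def res(p):
    R=85+8*np.cos(B); Q=np.c_[(p[0]+R*np.cos(A)).ravel(),(p[1]+R*np.sin(A)).ravel(),(p[2]-22+8*np.sin(B)).ravel()]
    hh=cv2.convexHull(pw(Q,c).astype(np.float32))
    return np.array([cv2.pointPolygonTest(hh,(float(u),float(v)),True) for u,v in h])
s=least_squares(res,[526,14,241],loss="soft_l1",diff_step=1e-3); p=s.x; print(p,np.abs(res(p)).mean())
p=np.array([526.1,13.9,241.5]) if abs(p[2]-241)>8 else p
S=3; x0,y0=210,160
o=cv2.resize(im[y0:y0+200,x0:x0+220],None,fx=S,fy=S,interpolation=cv2.INTER_CUBIC)
def dr(Q,col,cl=False): cv2.polylines(o,[((pw(Q,c)-[x0,y0])*S).astype(np.int32).reshape(-1,1,2)],cl,col,1)
a=np.radians(np.arange(0,360,3))
for R_,dz,col in((93,-22,(0,255,255)),(77,-22,(255,255,0)),(24,-20,(255,0,255))):
    dr(np.c_[p[0]+R_*np.cos(a),p[1]+R_*np.sin(a),0*a+p[2]+dz],col,True)
for th,col in((-36,(0,255,0)),(-40,(255,0,0)),(-48,(255,255,255))):
    for k in(60,180,-60):
        t=np.radians(th+k); dr([[p[0]+r*np.cos(t),p[1]+r*np.sin(t),p[2]-22] for r in(24,77)],col)
    t=np.radians(th); dr([[p[0]+85*np.cos(t),p[1]+85*np.sin(t),p[2]+z] for z in (0,80)],col)
cv2.imwrite("pics/w6z.png",o)
E
```

```text
[(0.82, [228.3, 184.6, 417.2, 337.3]), (0.64, [273.9, 187.3, 312.9, 233.4])]
[523.95519538  14.48792542 240.43486748] 0.26430255481172954
```

View pics/w6z.png

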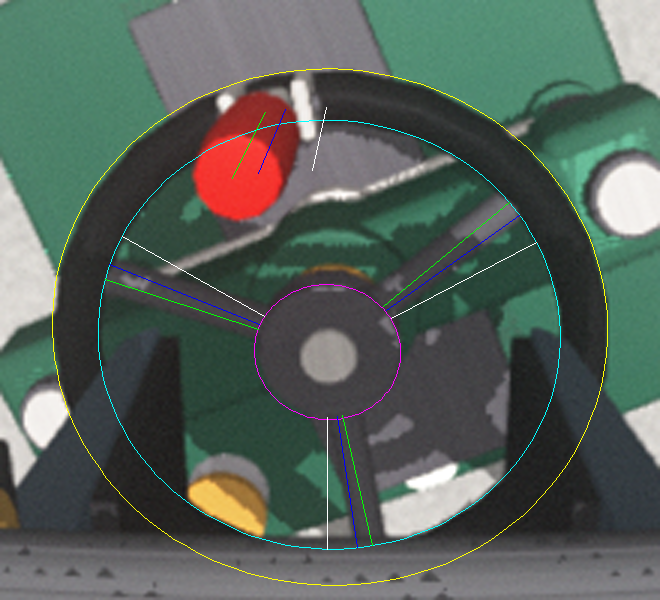

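```bash
sed -i 's/^C=.*/C=np.array([524.3,14.4,240.4])/; s/^Z0=.*/Z0=276.0; TH0=-37.0/' h.py; python3 - <<'E'
from h import *
where()
rows([(591.5,-37,370),(591.5,-37,276)],[-37.5]*2,.4)
E
```

```text
t 20.6 ang -57.1 r 56.7 z 387.2 Frad 0.6 Fresist -1.0 Fz -0.1 w 54.6 q [ -5.  13.  72.   1.  94. 132.]
[{"jaw": 0.4, "delta_pos": [27.5, -23.9, 17.4], "spin": -0.176}, {"jaw": 0.4, "delta_pos": [28.6, -22.0, 111.4], "spin": -0.176}]
20.6 [555.1 -33.2 387.2] [-178.85    0.64  -47.58] [-0.6 -1.  -0.1] 54.643253342405586
```

Call:
apply_moves --plan '[{"jaw":0.4,"delta_pos":[27.5,-24,5],"spin":-0.17},{"jaw":0.4,"delta_pos":[27.5,-24,5],"spin":-0.17},{"jaw":0.4,"delta_pos":[27.5,-24,5],"spin":-0.17},{"jaw":0.4,"delta_pos":[27.5,-24,5],"spin":-0.17},{"jaw":0.4,"delta_pos":[27.5,-24,5],"spin":-0.17},{"jaw":0.4,"delta_pos":[27.5,-24,5],"spin":-0.17},{"jaw":0.4,"delta_pos":[27.5,-24,5],"spin":-0.17},{"jaw":0.4,"delta_pos":[27.5,-24,5],"spin":-0.17}]'

```text
time_s: 21.6
ee_pos: [591.4, -37.2, 382.4]
ee_rot: [-178.8, 0.4, -37.8]
force: [-0.1, 0.9, -0.4]
gripper_width: 54.7
```

```bash
cat > look.py <<'E'
from h import *
import sys
from scipy.optimize import least_squares
def look(tag,angs,ymax,z0=241,S=3):
    im=cams.grab_frame("wrist")[:,:,::-1].copy(); cv2.imwrite(f"pics/{tag}.png",im); c=cams.calibration("wrist")
    ms=spotter.masks_of("wrist","wheel"); print([(d["confidence"],d["extent"]) for d in ms])
    m=ms[0]["region"].astype(np.uint8); ex=ms[0]["extent"]
    cs=np.vstack(cv2.findContours(m,cv2.RETR_EXTERNAL,cv2.CHAIN_APPROX_NONE)[0]); h=cv2.convexHull(cs)[:,0].astype(float)
    A,B=np.meshgrid(np.radians(np.arange(0,360,3)),np.linspace(0,2*np.pi,12,endpoint=False)); h=h[h[:,1]<ymax]
    def res(p):
        R=85+8*np.cos(B); Q=np.c_[(p[0]+R*np.cos(A)).ravel(),(p[1]+R*np.sin(A)).ravel(),(p[2]-22+8*np.sin(B)).ravel()]
        hh=cv2.convexHull(pw(Q,c).astype(np.float32))
        return np.array([cv2.pointPolygonTest(hh,(float(u),float(v)),True) for u,v in h])
    s=least_squares(res,[525,14,z0],loss="soft_l1",diff_step=1e-3); p=s.x; print(p,np.abs(res(p)).mean())
    x0,y0=int(ex[0])-15,max(int(ex[1])-25,0)
    o=cv2.resize(im[y0:y0+200,x0:x0+230],None,fx=S,fy=S,interpolation=cv2.INTER_CUBIC)
    def dr(Q,col,cl=False): cv2.polylines(o,[((pw(Q,c)-[x0,y0])*S).astype(np.int32).reshape(-1,1,2)],cl,col,1)
    a=np.radians(np.arange(0,360,3))
    for R_,dz,col in((93,-22,(0,255,255)),(77,-22,(255,255,0)),(24,-20,(255,0,255))):
        dr(np.c_[p[0]+R_*np.cos(a),p[1]+R_*np.sin(a),0*a+p[2]+dz],col,True)
    for th,col in zip(angs,((0,255,0),(255,0,0),(255,255,255))):
        for k in(60,180,-60):
            t=np.radians(th+k); dr([[p[0]+r*np.cos(t),p[1]+r*np.sin(t),p[2]-22] for r in(24,77)],col)
        t=np.radians(th); dr([[p[0]+85*np.cos(t),p[1]+85*np.sin(t),p[2]+z] for z in (0,80)],col)
    cv2.imwrite(f"pics/{tag}z.png",o)
E
python3 - <<'E'
from look import *
where(); look("w7",(-34,-38,-48),290)
rows([(591.5,-37,276)],[-37.5],.4)
E
```

```text
t 21.6 ang -37.6 r 84.6 z 382.4 Frad -0.6 Fresist 0.6 Fz -0.4 w 54.7 q [ -5.  17.  68.   1.  95. 123.]
[(0.63, [237.5, 213.1, 422.6, 380.8])]
[525.8521811   13.80818026 241.39438493] 0.34154302306162365
[{"jaw": 0.4, "delta_pos": [0.8, 2.1, 106.4], "spin": -0.006}]
21.7 [591.4 -37.2 382.4] [-178.76    0.44  -37.84] [-0.2  0.1 -0.8] 54.73911708176291
```

View pics/w7z.png

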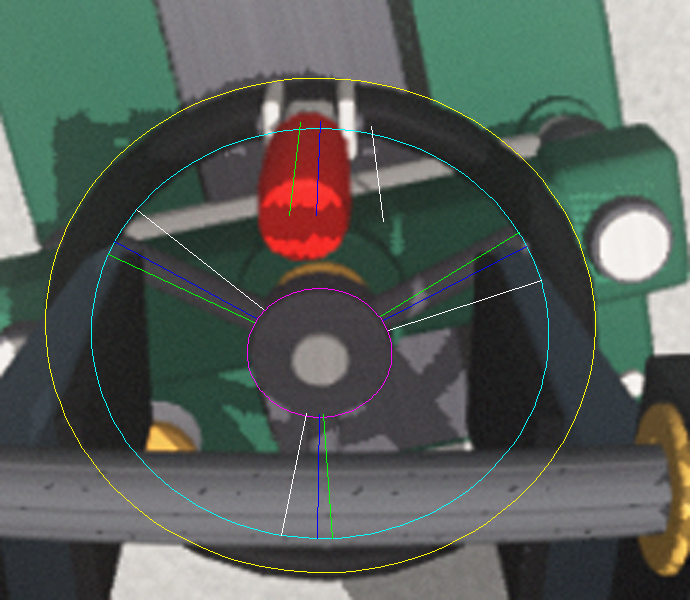

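Call:
apply_moves --plan '[{"jaw":0.4,"delta_pos":[0.5,1,40],"spin":0},{"jaw":0.4,"delta_pos":[0.5,1.5,80],"spin":0},{"jaw":0.4,"delta_pos":[0.8,2,106],"spin":0},{"jaw":0.4,"delta_pos":[0.8,2,106],"spin":0},{"jaw":1,"delta_pos":[0.8,2,106],"spin":0},{"jaw":1,"delta_pos":[0.8,2,106],"spin":0},{"jaw":1,"delta_pos":[0.8,2,106],"spin":0},{"jaw":1,"delta_pos":[0.8,2,106],"spin":0}]' --squeeze 40

```text
time_s: 22.7
ee_pos: [592.6, -36.5, 277.5]
ee_rot: [-178.6, 0.3, -37.8]
force: [2.5, 2.6, 3.0]
gripper_width: 21.0
```

```bash
python3 - <<'E'
from h import *
where(); arcf(-37.5,-42.5,y1=-37.5)
E
```

```text
t 22.7 ang -36.7 r 85.2 z 277.5 Frad 0.4 Fresist 3.5 Fz 3.0 w 21.0 q [ -5.  18.  81.   1.  81. 122.]
[{"jaw": 1, "delta_pos": [-0.1, 2.1, 1.5], "spin": -0.001}, {"jaw": 1, "delta_pos": [-0.1, 3.1, 1.5], "spin": -0.001}, {"jaw": 1, "delta_pos": [-0.2, 4.0, 1.5], "spin": -0.002}, {"jaw": 1, "delta_pos": [-0.2, 4.9, 1.5], "spin": -0.003}, {"jaw": 1, "delta_pos": [-0.2, 5.8, 1.5], "spin": -0.004}, {"jaw": 1, "delta_pos": [-0.3, 6.8, 1.5], "spin": -0.004}, {"jaw": 1, "delta_pos": [-0.3, 7.7, 1.5], "spin": -0.005}, {"jaw": 1, "delta_pos": [-0.4, 8.6, 1.5], "spin": -0.006}]
22.7 [592.6 -36.5 277.5] [-178.61    0.31  -37.83] [2.5 2.6 3. ] 21.039682183580553
```

Call:
apply_moves --plan '[{"jaw":1,"delta_pos":[0,2.5,0],"spin":0},{"jaw":1,"delta_pos":[0,5,0],"spin":0},{"jaw":1,"delta_pos":[-0.2,7,0],"spin":0},{"jaw":1,"delta_pos":[-0.3,9,0],"spin":0},{"jaw":1,"delta_pos":[-0.4,10.5,0],"spin":0},{"jaw":1,"delta_pos":[-0.6,12,0],"spin":0},{"jaw":1,"delta_pos":[-0.8,13.5,0],"spin":0},{"jaw":1,"delta_pos":[-1,15,0],"spin":0}]'

```text
time_s: 23.7
ee_pos: [584.5, -45.8, 277.4]
ee_rot: [-178.3, 0.2, -37.8]
force: [7.8, 7.6, -1.5]
gripper_width: 21.5
```

```bash
python3 - <<'E'
from h import *
where()
E
```

```text
t 23.7 ang -45.0 r 85.1 z 277.4 Frad 0.2 Fresist 10.9 Fz -1.5 w 21.5 q [ -7.  17.  82.   2.  80. 121.]
```

```bash
python3 - <<'E'
from look import *
where(); look("w8",(-36,-40,-45),330)
E
```

```text
t 23.7 ang -45.0 r 85.1 z 277.4 Frad 0.2 Fresist 10.9 Fz -1.5 w 21.5 q [ -7.  17.  82.   2.  80. 121.]
[(0.59, [206.3, 248.0, 422.1, 399.3])]
[525.08918031  14.42675304 238.94587082] 0.4595570932205914
```

View pics/w8.png

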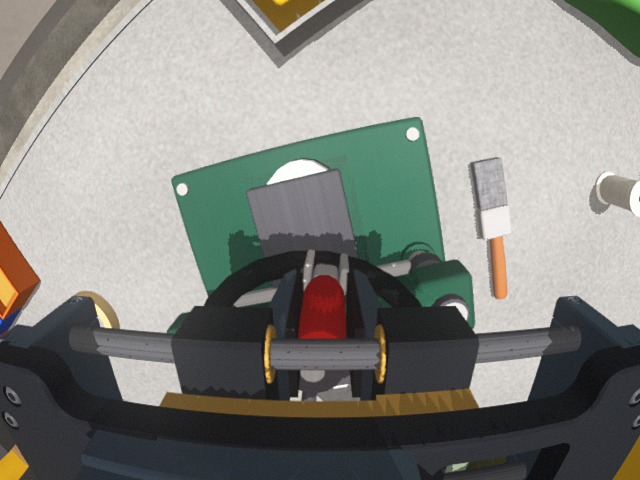

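View pics/w8z.png

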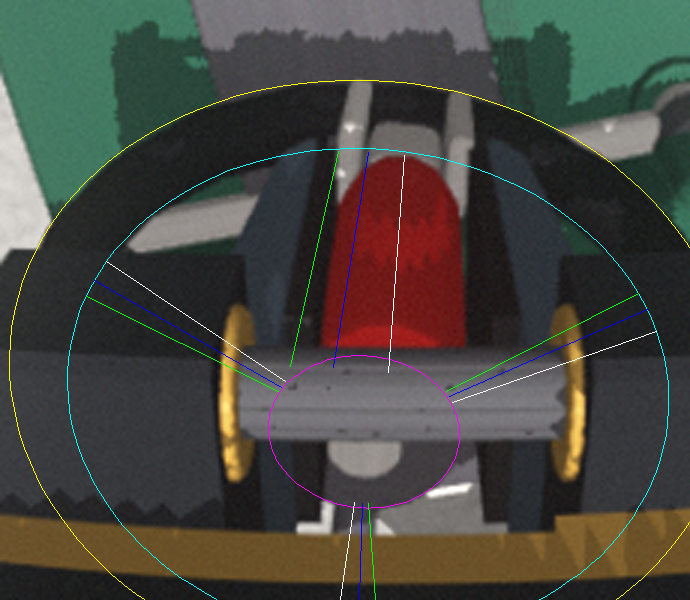

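Call:
apply_moves --plan '[{"jaw":1,"delta_pos":[0,0,0],"spin":0},{"jaw":1,"delta_pos":[0,0,0],"spin":0},{"jaw":1,"delta_pos":[0,0,0],"spin":0},{"jaw":1,"delta_pos":[0,0,0],"spin":0},{"jaw":1,"delta_pos":[0,0,0],"spin":0},{"jaw":1,"delta_pos":[0,0,0],"spin":0},{"jaw":1,"delta_pos":[0,0,0],"spin":0},{"jaw":1,"delta_pos":[0,0,0],"spin":0}]'

```text
time_s: 24.8
ee_pos: [585.1, -45.1, 277.4]
ee_rot: [-178.2, 0.2, -37.8]
force: [4.1, 4.7, 0.2]
gripper_width: 21.2
```

```bash
python3 - <<'E'
from h import *
where()
E
```

```text
t 24.8 ang -44.4 r 85.1 z 277.4 Frad -0.4 Fresist 6.2 Fz 0.2 w 21.2 q [ -6.  17.  82.   2.  80. 121.]
```

Call:
apply_moves --plan '[{"jaw":1,"delta_pos":[0,4,0],"spin":0.02},{"jaw":1,"delta_pos":[0,6,0],"spin":0.04},{"jaw":1,"delta_pos":[-0.3,8,0],"spin":0.06},{"jaw":1,"delta_pos":[-0.6,9.5,0],"spin":0.08},{"jaw":1,"delta_pos":[-0.9,11,0],"spin":0.1},{"jaw":1,"delta_pos":[-1.2,12.5,0],"spin":0.12},{"jaw":1,"delta_pos":[-1.5,14,0],"spin":0.14},{"jaw":1,"delta_pos":[-1.8,15.5,0],"spin":0.16}]'

```text
time_s: 25.8
ee_pos: [576.9, -52.9, 277.3]
ee_rot: [-177.7, 0.5, -46.9]
force: [9.8, 10.7, -0.1]
gripper_width: 21.2
```

```bash
python3 - <<'E'
from h import *
where()
E
```

```text
t 25.8 ang -52.0 r 85.4 z 277.3 Frad -2.4 Fresist 14.3 Fz -0.1 w 21.2 q [ -8.  16.  83.   2.  79. 129.]
```

Call:
apply_moves --plan '[{"jaw":1,"delta_pos":[0,0,0],"spin":0},{"jaw":1,"delta_pos":[0,0,0],"spin":0},{"jaw":1,"delta_pos":[0,0,0],"spin":0},{"jaw":1,"delta_pos":[0,0,0],"spin":0},{"jaw":0.6,"delta_pos":[0,0,0],"spin":0},{"jaw":0.4,"delta_pos":[0,0,0],"spin":0},{"jaw":0.4,"delta_pos":[0,0,0],"spin":0},{"jaw":0.4,"delta_pos":[0,0,0],"spin":0}]'

```text
time_s: 26.8
ee_pos: [576.3, -53.4, 277.2]
ee_rot: [-177.8, 0.6, -46.9]
force: [0.0, 0.9, -1.4]
gripper_width: 54.6
```

```bash
python3 - <<'E'
from look import *
where(); look("w9",(-40,-46,-52),330)
E
```

```text
t 26.8 ang -52.5 r 85.5 z 277.2 Frad -0.7 Fresist 0.6 Fz -1.4 w 54.6 q [ -8.  16.  84.   2.  79. 129.]
[(0.95, [211.0, 249.1, 429.8, 397.7])]
[525.1558093   15.0612638  238.25210218] 1.426965951203693
```

View pics/w9z.png

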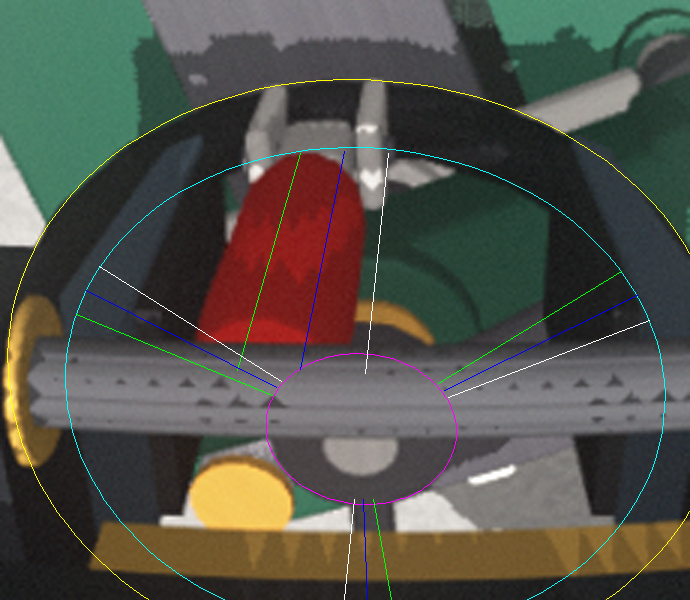

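Call:
apply_moves --plan '[{"jaw":0.4,"delta_pos":[0,-6,0],"spin":0},{"jaw":0.4,"delta_pos":[0,-12,0],"spin":0},{"jaw":0.4,"delta_pos":[0,-14,-40],"spin":0},{"jaw":0.4,"delta_pos":[0,-14,-90],"spin":0},{"jaw":0.4,"delta_pos":[-10,-14,-105],"spin":0},{"jaw":0.4,"delta_pos":[-30,-14,-110],"spin":0},{"jaw":0.4,"delta_pos":[-30,-14,-110],"spin":0},{"jaw":0.4,"delta_pos":[-30,-14,-110],"spin":0}]'

```text
time_s: 27.9
ee_pos: [563.4, -25.1, 386.6]
ee_rot: [-177.8, 0.6, -46.9]
force: [-0.4, -0.6, -0.4]
gripper_width: 55.0
```

```bash
python3 - <<'E'
from look import *
where(); look("w10",(-36,-42,-48),290)
E
```

```text
t 27.9 ang -45.3 r 55.5 z 386.6 Frad 0.2 Fresist -0.7 Fz -0.4 w 55.0 q [ -5.  14.  72.   2.  93. 132.]
[(0.57, [240.2, 180.3, 428.5, 336.6])]
[525.97787222  14.2179553  240.60340165] 0.275683349654916
```

View pics/w10z.png

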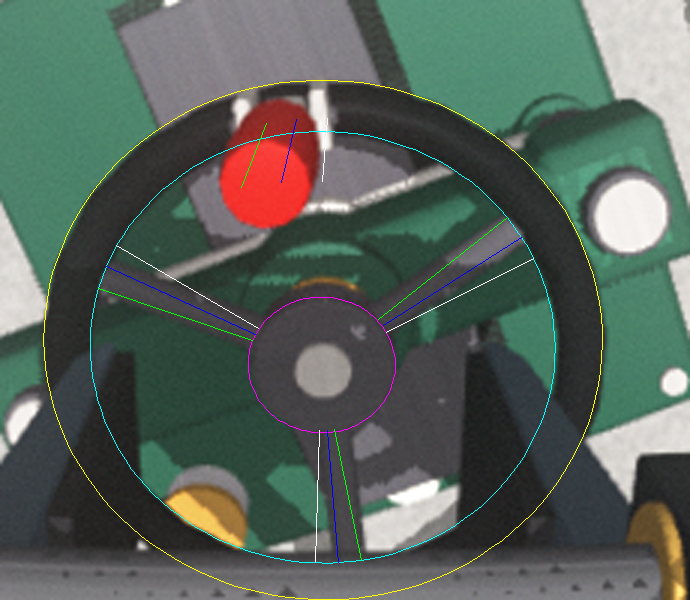

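```bash
sed -i 's/^C=.*/C=np.array([525.5,14.3,240.5])/; s/^Z0=.*/Z0=276.7; TH0=-39.8/' h.py; python3 - <<'E'
from h import *
where()
t=np.radians(-40); x,y=C[0]+84.5*np.cos(t),C[1]+84.5*np.sin(t)
rows([(x,y,370),(x,y,277.5)],[-40]*2,.4)
E
```

```text
t 28.0 ang -46.1 r 55.1 z 386.7 Frad 0.0 Fresist -0.6 Fz 0.1 w 54.6 q [ -5.  14.  72.   2.  93. 132.]
[{"jaw": 0.4, "delta_pos": [28.9, -8.8, 16.8], "spin": -0.121}, {"jaw": 0.4, "delta_pos": [30.0, -5.2, 109.2], "spin": -0.121}]
28.0 [563.7 -25.4 386.7] [-177.81    0.64  -46.95] [-0.4 -0.5  0.1] 54.636339407166275
```

Call:
apply_moves --plan '[{"jaw":0.4,"delta_pos":[29,-8.8,10],"spin":-0.12},{"jaw":0.4,"delta_pos":[29,-8.8,15],"spin":-0.12},{"jaw":0.4,"delta_pos":[29,-8,40],"spin":-0.12},{"jaw":0.4,"delta_pos":[30,-6,80],"spin":-0.12},{"jaw":0.4,"delta_pos":[30,-5.2,109],"spin":-0.12},{"jaw":0.4,"delta_pos":[30,-5.2,109],"spin":-0.12},{"jaw":0.6,"delta_pos":[30,-5.2,109],"spin":-0.12},{"jaw":0.65,"delta_pos":[30,-5.2,109],"spin":-0.12}]' --squeeze 12

```text
time_s: 29.0
ee_pos: [591.0, -40.1, 279.5]
ee_rot: [-177.6, 0.2, -40.1]
force: [-0.7, 0.1, -0.3]
gripper_width: 37.7
```

```bash
python3 - <<'E'
from h import *
where()
im=cams.grab_frame("wrist")[:,:,::-1]; cv2.imwrite("pics/w11.png",cv2.resize(im[230:430,190:450],None,fx=3,fy=3))
E
```

```text
t 29.0 ang -39.7 r 85.1 z 279.5 Frad -0.6 Fresist -0.4 Fz -0.3 w 37.7 q [ -6.  17.  82.   2.  80. 124.]
```

View pics/w11.png

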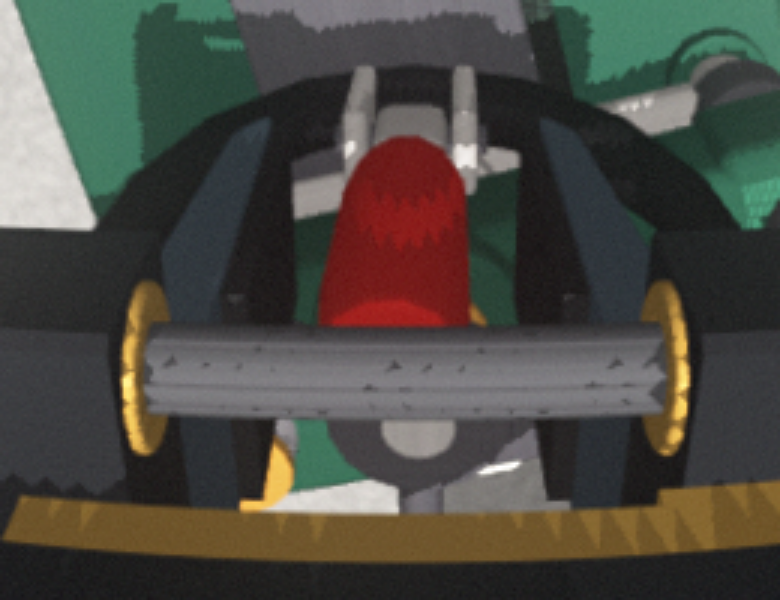

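Call:
apply_moves --plan '[{"jaw":1,"delta_pos":[0,0,1],"spin":0},{"jaw":1,"delta_pos":[0,0,1],"spin":0},{"jaw":1,"delta_pos":[0,0,1],"spin":0},{"jaw":1,"delta_pos":[0,0,1],"spin":0},{"jaw":1,"delta_pos":[0,0,1],"spin":0},{"jaw":1,"delta_pos":[0,0,1],"spin":0},{"jaw":1,"delta_pos":[0,0,1],"spin":0},{"jaw":1,"delta_pos":[0,0,1],"spin":0}]' --squeeze 15

```text
time_s: 30.05
ee_pos: [591.4, -40.0, 279.1]
ee_rot: [-177.6, 0.2, -40.1]
force: [1.4, 1.6, 4.7]
gripper_width: 22.7
```

```bash
python3 - <<'E'
from h import *
where(); s=env.state()
d=s["ee_pos"][:2]-C[:2]; t=np.arctan2(d[1],d[0])
L=s["ee_pos"][2]+18.8-C[2]; print("L",L)
w=[]
for f in np.radians(np.linspace(90,-2,9)[1:]):
    r=85-L*np.cos(f); z=C[2]+L*np.sin(f)-18.8+3*np.cos(f)
    w.append((C[0]+r*np.cos(t),C[1]+r*np.sin(t),z))
rows(w,[-40]*8,1)
E
```

```text
t 30.05 ang -39.5 r 85.3 z 279.1 Frad 0.0 Fresist 2.1 Fz 4.7 w 22.7 q [ -6.  17.  82.   2.  80. 124.]
L 57.365213480701016
[{"jaw": 1, "delta_pos": [-11.8, 0.1, 0.6], "spin": -0.001}, {"jaw": 1, "delta_pos": [-22.7, 0.4, 3.4], "spin": -0.001}, {"jaw": 1, "delta_pos": [-32.8, 0.7, 8.5], "spin": -0.001}, {"jaw": 1, "delta_pos": [-41.6, 1.1, 15.4], "spin": -0.001}, {"jaw": 1, "delta_pos": [-48.6, 1.5, 24.1], "spin": -0.001}, {"jaw": 1, "delta_pos": [-53.8, 2.0, 34.1], "spin": -0.001}, {"jaw": 1, "delta_pos": [-56.8, 2.5, 45.0], "spin": -0.001}, {"jaw": 1, "delta_pos": [-57.5, 3.0, 56.5], "spin": -0.001}]
30.05 [591.4 -40.  279.1] [-1.7759e+02  1.6000e-01 -4.0080e+01] [1.4 1.6 4.7] 22.667414809314753
```

Call:
apply_moves --plan '[{"jaw":1,"delta_pos":[-11.8,0.1,0],"spin":0},{"jaw":1,"delta_pos":[-22.7,0.4,2.5],"spin":0},{"jaw":1,"delta_pos":[-32.8,0.7,7.5],"spin":0},{"jaw":1,"delta_pos":[-41.6,1,14.5],"spin":0},{"jaw":1,"delta_pos":[-48.6,1.5,23.5],"spin":0},{"jaw":1,"delta_pos":[-53.8,2,33.5],"spin":0},{"jaw":1,"delta_pos":[-56.8,2.5,45],"spin":0},{"jaw":1,"delta_pos":[-57.5,3,56],"spin":0}]'

```text
time_s: 31.05
ee_pos: [544.6, -0.4, 223.4]
ee_rot: [-177.5, 0.5, -40.0]
force: [-4.9, 3.0, 59.1]
gripper_width: 22.0
```

```bash
python3 - <<'E'
from h import *
where()
im=cams.grab_frame("wrist")[:,:,::-1]; cv2.imwrite("pics/w12.png",im)
s=cams.grab_frame("scene"); cv2.imwrite("pics/s12.png",cv2.resize(s[150:330,230:430,::-1],None,fx=3.3,fy=3.3))
E
```

```text
t 31.05 ang -37.6 r 24.0 z 223.4 Frad -5.7 Fresist -0.6 Fz 59.1 w 22.0 q [ -3.  15.  94.   2.  71. 127.]
```

View pics/s12.png

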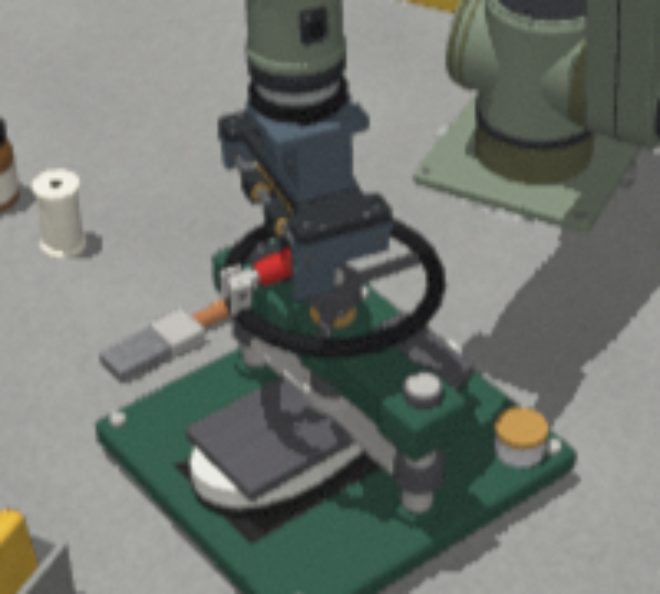

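View pics/w12.png

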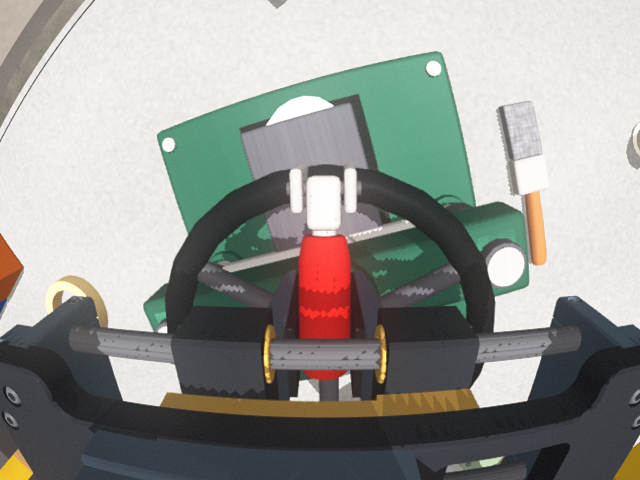

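Call:
apply_moves --plan '[{"jaw":0.5,"delta_pos":[0,0,-1],"spin":0},{"jaw":0.45,"delta_pos":[0,0,-1],"spin":0},{"jaw":0.45,"delta_pos":[0,0,-1],"spin":0},{"jaw":0.45,"delta_pos":[0,0,-1],"spin":0},{"jaw":0.45,"delta_pos":[0,0,-40],"spin":0},{"jaw":0.45,"delta_pos":[0,0,-90],"spin":0},{"jaw":0.45,"delta_pos":[0,0,-140],"spin":0},{"jaw":0.45,"delta_pos":[-30,0,-160],"spin":0}]'

```text
time_s: 32.15
ee_pos: [519.5, 11.8, 386.4]
ee_rot: [-177.3, 0.3, -40.1]
force: [-0.1, -0.0, 0.3]
gripper_width: 50.1
```

```bash
python3 - <<'E'
from look import *
where(); look("w13",(-36,-40,-44),290)
s=cams.grab_frame("scene"); cv2.imwrite("pics/s13.png",cv2.resize(s[150:330,230:430,::-1],None,fx=3.3,fy=3.3))
E
```

```text
t 32.15 ang -157.9 r 6.5 z 386.4 Frad 0.2 Fresist -0.0 Fz 0.3 w 50.1 q [ -1.   9.  78.   2.  92. 129.]
[(0.79, [229.7, 118.8, 428.5, 310.1])]
[523.71957357  16.99655949 244.83222245] 0.5213487189927302
```

View pics/w13z.png

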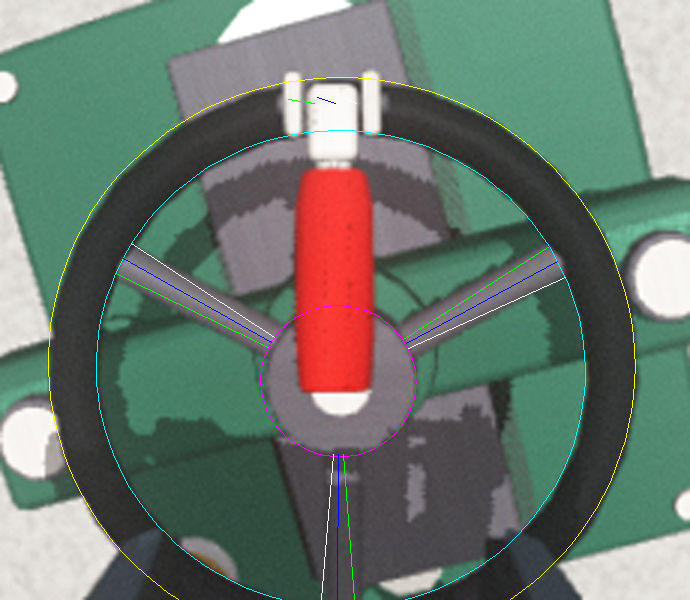

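View pics/s13.png

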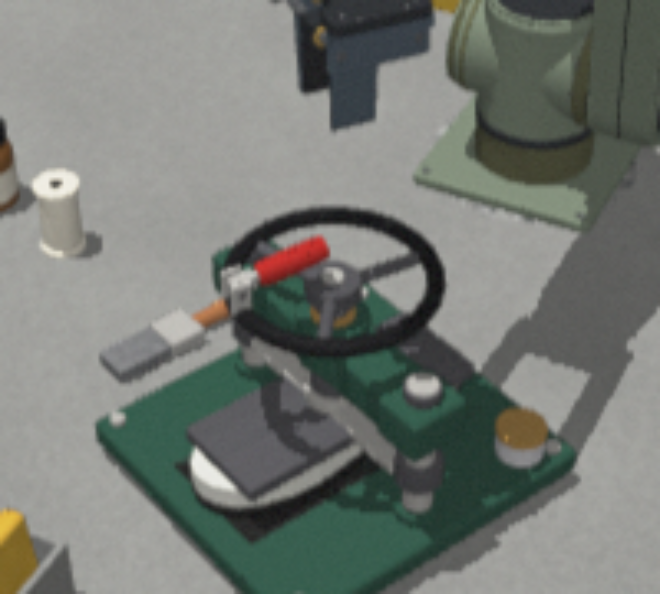

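```bash
python3 - <<'E'
from h import *
t=np.radians(-40); e=np.array([np.cos(t),np.sin(t),0])
for zc in (240.5,):
  c0=np.array([524,14.2,zc])
  for f in (0,.1,.2,.3):
    P=[c0+e*(85-L*np.cos(f))+np.array([0,0,L*np.sin(f)]) for L in (0,19,80)]
    print(f,((proj("scene",P)-[230,150])*3.3).round(0).tolist())
E
```

```text
0 [[235.0, 287.0], [257.0, 281.0], [327.0, 262.0]]
0.1 [[235.0, 287.0], [257.0, 280.0], [327.0, 255.0]]
0.2 [[235.0, 287.0], [257.0, 278.0], [325.0, 248.0]]
0.3 [[235.0, 287.0], [256.0, 276.0], [323.0, 241.0]]
```

```bash
python3 - <<'E'
from h import *
where()
rows([(539.5,1.5,290),(539.5,1.5,253)],[-40]*2,1)
E
```

```text
t 32.3 ang -168.4 r 7.7 z 385.2 Frad -0.5 Fresist 0.3 Fz -0.3 w 50.0 q [ -1.   9.  78.   2.  92. 129.]
[{"jaw": 1, "delta_pos": [24.3, -0.8, 95.2], "spin": 0.0}, {"jaw": 1, "delta_pos": [24.6, 0.8, 132.2], "spin": 0.0}]
32.3 [518.   12.8 385.2] [-177.38    0.36  -39.99] [ 0.6 -0.2 -0.3] 50.035676275432685
```

Call:
apply_moves --plan '[{"jaw":1,"delta_pos":[24.3,-1,30],"spin":0},{"jaw":1,"delta_pos":[24.3,-1,50],"spin":0},{"jaw":1,"delta_pos":[24.3,-1,80],"spin":0},{"jaw":1,"delta_pos":[24.3,-1,100],"spin":0},{"jaw":1,"delta_pos":[24.5,0,110],"spin":0},{"jaw":1,"delta_pos":[24.5,0.5,119],"spin":0},{"jaw":1,"delta_pos":[24.5,0.5,125],"spin":0},{"jaw":1,"delta_pos":[24.5,0.7,130],"spin":0}]'

```text
time_s: 33.3
ee_pos: [539.6, 1.6, 255.4]
ee_rot: [-177.3, 0.3, -40.0]
force: [-1.3, 0.2, 1.9]
gripper_width: 0.4
```

```bash
python3 - <<'E'
from h import *
where()
E
```

```text
t 33.3 ang -41.9 r 19.0 z 255.4 Frad -1.1 Fresist -0.7 Fz 1.9 w 0.4 q [ -2.  13.  91.   2.  75. 127.]
```

Call:
apply_moves --plan '[{"jaw":1,"delta_pos":[0,0,0.5],"spin":0},{"jaw":1,"delta_pos":[0,0,1],"spin":0},{"jaw":1,"delta_pos":[0,0,1.5],"spin":0},{"jaw":1,"delta_pos":[0,0,2],"spin":0},{"jaw":1,"delta_pos":[0,0,2.5],"spin":0},{"jaw":1,"delta_pos":[0,0,3],"spin":0},{"jaw":1,"delta_pos":[0,0,3.5],"spin":0},{"jaw":1,"delta_pos":[0,0,4],"spin":0}]'

```text
time_s: 34.3
ee_pos: [540.2, 2.3, 254.2]
ee_rot: [-177.2, 0.2, -40.0]
force: [-3.8, 1.7, 13.7]
gripper_width: 0.9
```

```bash
python3 - <<'E'
from h import *
where()
E
```

```text
t 34.3 ang -39.3 r 19.0 z 254.2 Frad -4.0 Fresist -1.1 Fz 13.7 w 0.9 q [ -2.  13.  91.   2.  74. 127.]
```

Call:
apply_moves --plan '[{"jaw":1,"delta_pos":[0,0,1.5],"spin":0},{"jaw":1,"delta_pos":[0,0,0],"spin":0},{"jaw":1,"delta_pos":[0,0,-30],"spin":0},{"jaw":1,"delta_pos":[0,0,-80],"spin":0},{"jaw":1,"delta_pos":[-30,0,-130],"spin":0},{"jaw":1,"delta_pos":[-60,0,-130],"spin":0},{"jaw":1,"delta_pos":[-90,0,-130],"spin":0},{"jaw":1,"delta_pos":[-90,0,-130],"spin":0}]'

```text
time_s: 35.3
ee_pos: [466.7, 55.5, 384.8]
ee_rot: [-177.1, 0.1, -39.9]
force: [-0.2, -0.3, -0.2]
gripper_width: 0.2
```

```bash
python3 - <<'E'
from look import *
where(); 
s=cams.grab_frame("scene"); cv2.imwrite("pics/s14.png",cv2.resize(s[150:330,230:430,::-1],None,fx=3.3,fy=3.3))
look("w14",(-36,-40,-44),290)
E
```

```text
t 35.3 ang 145.0 r 71.7 z 384.8 Frad 0.0 Fresist 0.3 Fz -0.2 w 0.2 q [  4.   4.  84.   2.  90. 134.]
[(0.72, [453.2, 51.4, 500.9, 175.7]), (0.65, [227.0, 36.8, 434.0, 245.9])]
[504.07206631 -32.98140698 279.01747642] 7.807578277742401
```

View pics/w14z.png

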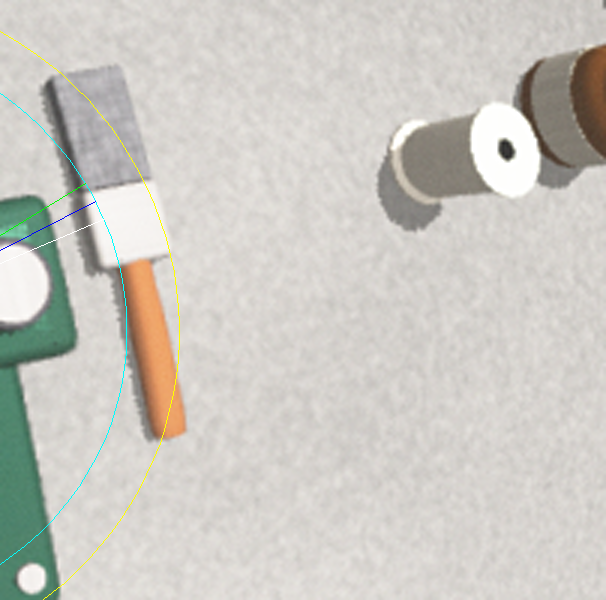

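View pics/s14.png

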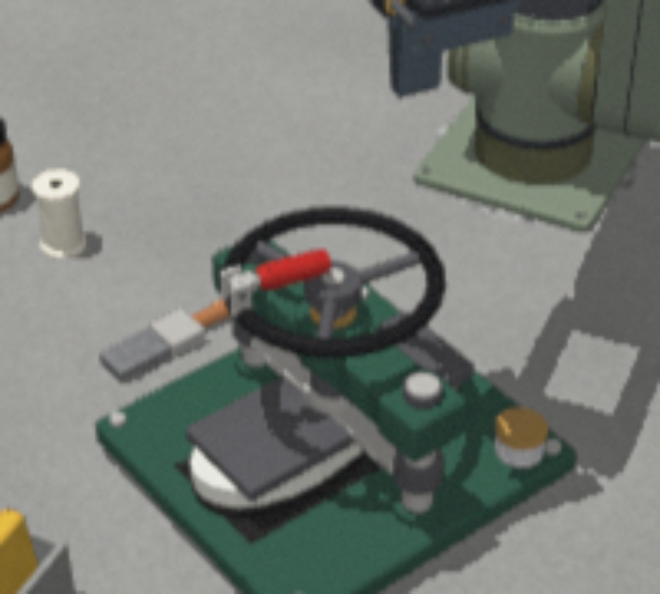

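```bash
python3 - <<'E'
from h import *
where()
im=cv2.imread("pics/w14.png"); c=cams.calibration("wrist"); p=np.array([525,14.3,242]); S=3; x0,y0=215,15
o=cv2.resize(im[y0:y0+200,x0:x0+230],None,fx=S,fy=S,interpolation=cv2.INTER_CUBIC)
def dr(Q,col,cl=False): cv2.polylines(o,[((pw(Q,c)-[x0,y0])*S).astype(np.int32).reshape(-1,1,2)],cl,col,1)
a=np.radians(np.arange(0,360,3)); dr(np.c_[p[0]+93*np.cos(a),p[1]+93*np.sin(a),0*a+p[2]-22],(0,255,255),True)
for th,col in zip((-36,-40,-44),((0,255,0),(255,0,0),(255,255,255))):
    for k in(60,180,-60):
        t=np.radians(th+k); dr([[p[0]+r*np.cos(t),p[1]+r*np.sin(t),p[2]-22] for r in(24,77)],col)
cv2.imwrite("pics/w14y.png",o)
E
```

```text
t 35.45 ang 145.0 r 69.9 z 384.1 Frad 0.1 Fresist 0.7 Fz -0.2 w 0.6 q [  4.   4.  84.   2.  90. 134.]
```

View pics/w14y.png

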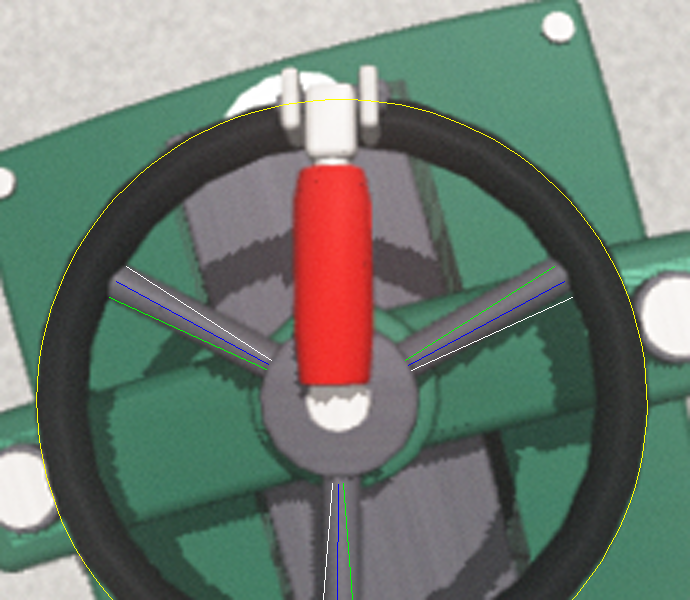

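```bash
python3 - <<'E'
from h import *
where(); env.job_done()
E
```

```text
t 35.45 ang 145.0 r 69.9 z 384.1 Frad 0.1 Fresist 0.7 Fz -0.2 w 0.6 q [  4.   4.  84.   2.  90. 134.]
the job is handed in; nothing more can be done
```

The press is clamped, the handle is folded flat, and the job was handed in at 35 s. No verdict was reported, and I had no direct reading of the contact force.

**What I did:** I swung the handle upright and wound the wheel clockwise about 415°. The platen touched the sole near the end of that. The pull while turning rose to 13.9 N, then to 14.3 N after I regripped and turned a little further. I then folded the handle and pressed it down onto its stop with the closed fingers.

**Last checks:**
- **Handle:** it looks flat in the scene camera. The fingers met the stop at 13.7 N. Before that extra press it still stood about 0.1–0.15 rad up.
- **Wheel:** still at about -40° before and after folding, and not creeping.
- **Robot:** clear of the press, touching nothing.
- **Bench:** in the parts of the pictures I looked at (tin, brush, spool, jar), nothing appeared to have moved. I did not measure this, or check the rest of the bench separately.

**What disagreed:**
- **Wheel settling back:** it moved back about 11° each time I let go of the handle, although the screw should hold itself. By the angle past contact, the remaining clamp corresponds to a pull of about 11–12 N, or very roughly 270 N on the sole. That is inside the 170–450 N band, but it is an estimate.
- **Slip while winding:** the handle slid about 10 mm in the pads during the first part, so I let go and regripped.
- **Force at the end of the fold:** the tool pressed down with 59 N for a moment, against either the hub or the handle's stop. I released it on the next move.

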